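# Lock the lid of a purge canister and purge it

### The job

The lid of the steel canister was put down with its pins standing on top of the thread sections. Without lifting it off, turn it backward (anticlockwise seen from above) until you feel it drop in all round, then forward (clockwise) until it is fully home against its stop, without forcing it. Then press the purge pedal beside the canister down to its stop, let it come up again, and leave the vessels around undisturbed.

Things in the scene. Friction and masses are not known exactly. Their poses are not given: they have to be found in the camera images.
- canister_top (a point): point on the upright axis of the fixed steel canister, at its shoulder (100 mm wide body below, 84 mm wide neck above), 86 mm above the worktop. Its y axis points away from the pedal; its x axis across the stand, away from the robot. The canister is bolted on a fixed grey base plate 150 x 320 x 16 mm. Three thread sections round the neck are hidden by the lid, at an unknown angle.
- lid_mid (a point): point on the axis of the loose aluminium lid (0.2 to 0.4 kg), 10 mm above the lower edge of its skirt; z up. The lid is a round cap, 107 mm in diameter; its flat top is 19 mm and its small valve 30 mm above this point. Three hidden pins in the skirt run on the neck's thread sections. It starts with them on the level section tops, this point 23 mm above canister_top. It has 1.5 mm sideways play.
- lid_ear (a point): middle of one of the lid's four like turning ears, 70 mm from its axis on its own +x, level with lid_mid; the others are at +y, -x and -y. An ear is 14 mm thick and 16 mm high (8 mm above and below this point), from the skirt at 53 mm to a rounded end at 84 mm from the axis. A shut gripper can push it sideways here: 1 to 3 N while on the section tops, up to about 10 N while tightening.
- lid_top (a point): middle of the lid's flat top, 19 mm above lid_mid. From the start, clockwise meets a stop rib within 70 degrees, still up. Anticlockwise, after 5 to 75 degrees the lid drops 8 mm (one side may drop first) onto a springy seal, lid_mid 15 mm above canister_top, and meets a rib 35 degrees on. Then clockwise, 65 to 115 degrees draw it 3 mm down to a hard stop: home, lid_mid 12 mm above canister_top.
- pedal_pad (a point): middle of the rubber tread on the purge pedal, moving with it; at rest about 76 mm above the worktop, 68 mm from the hinge. The pedal is a steel plate 88 x 40 mm whose free end points along canister_top's -x; at rest it slopes up 0.30 rad to that end. Pressed here it goes about 20 mm down to its stop, with 3 N at first and 7 N at the stop, and springs back. A 105 mm high gauge stands behind it.
- pedal (a joint): angle of the purge pedal, rad: 0 up at rest, 0.30 fully down on its stop
- jar: bystander: round jar with a wide white lid, 69 mm wide, 101 mm high, standing; origin at the middle of its underside
- beaker: bystander: glass beaker, 69 mm wide, 90 mm high, standing; origin at the middle of its underside
- vial: bystander: small amber vial, 23 mm wide, 48 mm high, standing; origin at the middle of its underside

How it is judged:
By the outcome, as a careful person would: the job done as asked, in the order asked, and still so for the second after the job is handed in, with the robot touching nothing.
It also fails if it takes over 70 s, if anything falls off the work surface, if the arm or the gripper's body presses on something with over 40 N, if the wrist force passes 120 N, or if a joint passes its speed limit or range.

### The arm

A 7-joint arm with a two-finger parallel gripper is mounted at the origin on a cart in front of the work surface, level with it; the furniture and walls round the work are solid. World frame = base frame: x ahead of the robot, y to its left, z up, the work surface at z = 0. Lengths are in m, angles in degrees, forces in N, time in s.
With the tool pointing down it reaches from about 0.425 to 0.875 m from the base axis. Payload 4.7 kg.
Tool frame: the origin (TCP) lies midway between the tips of the shut fingers; the grasp point (between the pads) lies env.grip_point_offset behind it (env.grip_point_offset is the distance from the TCP to the grasp point, in m); x points along the fingers, y is the direction in which the jaws open and shut, and the axes are right-handed (so a half turn about x gives the same grasp; the last joint's range is limited). The gripper opens to 87 mm and grips with 3 to 60 N. Pads are 19 mm wide; open, the fingers measure 117 mm over their backs; the gripper's body (75 mm by 190 mm) begins 51 mm behind the grasp point.
Start: joints at [-67.317, 18.392, -4.016, 83.108, 1.295, 78.541, -3.26], TCP at [0.242, 0.603, 0.199] pointing down, gripper open.
Joint ranges: [-163.93, 163.93], [-17.29, 119.83], [-79.2, 71.16], [3.27, 140.29], [-89.18, 269.18], [5.43, 117.66], [-154.24, 154.24]. Speed limits (degrees/s): [147.25, 147.25, 180, 180, 180, 180, 180].

### API

Orientations are given as [roll, pitch, yaw] about the fixed x, y, z axes, in that order (R = Rz(yaw) Ry(pitch) Rx(roll)).
In Python, from cell import readout, read_camera, camera_params, sign_off, spot_in, pinpoint, env gives the robot as it stands.
- The arm moves only by the shell command python3 -m pendant 'ROWS' [OPENING] [FORCE]. ROWS is a JSON object of lists of equal length, an entry for each row: "xyz": the shift along the world's x, y, z in m, a list of three; "turn": the turn about the world's z in rad. A call has 1 to 10 rows; each row shifts and turns the pose as measured when the row begins; what a row does not reach is not made up. A row lasts 1/8 s, in which the tool goes at most 62.5 mm and 10.7 degrees, less where a joint would pass 70% of its speed; a pose out of reach is approached as far as the arm can. A call is refused whole if a number of a shift passes 0.0625 or a number of a turn 0.188, either way. A call with a gripper value outside its range is refused whole. OPENING is the opening, from 0 (shut) to 1 (fully open), set as the call begins (- or left out, the last holds). The fingers move at their own pace and stop on an object; FORCE is the grip in N (left out, the last holds). Time passes only in rows, so rows that do not move let the fingers close. It gives the time, the measured TCP pose, the force and the opening at its end, in the units of the state.
- readout.get_obs(): the state, without advancing time (a new reading comes with each control period).
- read_camera(name): name is "side" or "top" or "wrist"; returns the picture (420x560x3 uint8, red, green, blue); there is no depth.
- camera_params(name): a dict with "fx", "fy", "cx", "cy" (pixels), "rvec" (rotation vector, rad) and "tvec" (3), from world to camera coordinates, as OpenCV has them; the wrist camera has in their place "hand_eye" (4x4, takes a point from camera to tool coordinates, whose origin is the TCP and whose axes are the tool frame's). Camera axes: x right, y down, z forward; pixel columns grow to the right and rows downward; lengths in m; the calibration is good to about 2 mm. The wrist camera is an equidistant fisheye: a pixel r from the principal point sees the ray r / f radians off the axis. A picture is of the moment at which its call begins: read the wrist's pose just before it. camera_params takes no time and is no camera call.
- sign_off(): hands the job in, once; it reports no verdict.
Trained networks look in the newest picture that a camera, given by its name, has taken for a name from the list of things; names that differ only in an ending like _2 or _b are one class to them, and where a whole thing is asked for, a point or a joint stands for the part that bears it (a point fixed in the world has none). Each returns a list of dicts, best first, with "score" (0 to 1); they miss things now and then, are a little off and sometimes report something else, mostly with a low value. They report only what shows in the picture. A call takes as long as a camera call.
- spot_in(camera, name): "at" ([x, y, z] in m, in the coordinates of the camera as it stood for that picture, good to about 4 mm: the middle of the surface that is visible of it).
- pinpoint(camera, name): "at" ([x, y, z] in m, in the coordinates of the camera as it stood for that picture, good to about 4 mm: a listed point, or the origin of a listed thing).
The state is a dict: "time_s": time; "qpos": joint angles; "joint_velocities": joint speeds; "effort": joint torques, N m; "tool_pos": TCP position; "tool_rot": TCP orientation; "force": force on the tool from outside, world axes, zero at the start; "wrist_torque": the same for the moment, N m; "grip_width": finger opening in m.
Only numpy, scipy, OpenCV 4.12 (cv2) and the standard library are available. Lean on these libraries where they do the work, as an engineer would, in place of code of your own. Each camera call takes 0.05 s, during which the arm holds its last target.

## Working session

There is one attempt and no reset: what is moved stays moved. The work goes in short steps, Python scripts to look and compute and a shell command to move; the robot and the scene stay as the last step left them, time stands still between calls to the robot, and variables do not carry over. Pictures are saved under pics/ and viewed, and the job is handed in when it is done.

```bash
ls; mkdir -p pics; cat > h.py <<'E'
import numpy as np, cv2
from cell import readout, read_camera, camera_params, sign_off, spot_in, pinpoint, env
from scipy.spatial.transform import Rotation as R
def pose():
    o=readout.get_obs(); T=np.eye(4); T[:3,3]=o['tool_pos']; T[:3,:3]=R.from_euler('xyz',o['tool_rot'],degrees=True).as_matrix(); return o,T
def w_from_c(cam,p,T=None):
    c=camera_params(cam); p=np.array(p)
    if cam=='wrist': return (T@np.array(c['hand_eye'])@np.append(p,1))[:3]
    Rm=cv2.Rodrigues(np.array(c['rvec'],float))[0]; return Rm.T@(p-np.array(c['tvec']).ravel())
def save(cam,name):
    im=read_camera(cam); cv2.imwrite('pics/'+name,cv2.cvtColor(im,cv2.COLOR_RGB2BGR)); return im
E
python3 - <<'E'
from h import *
o,T=pose(); print(o); print(env.grip_point_offset)
for c in ('side','top','wrist'):
    save(c,c+'0.png')
    for n in ('canister_top','lid_mid','lid_ear','pedal_pad','jar','beaker','vial'):
        for d in pinpoint(c,n)[:4]: print(c,n,round(d['score'],2),np.round(w_from_c(c,d['at'],T),4))
print(readout.get_obs()['time_s'])
E
```

```text
pics
{'time_s': 0.0, 'qpos': array([-67.31709763,  18.43795986,  -4.01565417,  83.17565889,
         1.29495554,  78.54141266,  -3.25833788]), 'joint_velocities': array([ 0.0712428 , -0.02323041,  0.0281693 ,  0.03430782, -0.03343851,
       -0.01099194, -0.04831167]), 'effort': array([-3.97082840e-04, -4.91283417e+01, -4.04274585e-01, -3.12532425e+01,
       -6.41271682e-02,  4.35580546e-02,  1.81340756e-04]), 'tool_pos': array([0.24200098, 0.60261488, 0.19836742]), 'tool_rot': array([ -86.99229516,   89.89006074, -108.86366154]), 'force': array([ 0.79160177, -0.5354114 , -0.15826655]), 'wrist_torque': array([-0.01771237, -0.02832488,  0.00791074]), 'grip_width': 0.08728497568478938}
0.0187
side lid_mid 0.66 [0.466  0.2929 0.1079]
side lid_ear 0.86 [0.5059 0.3519 0.1108]
side lid_ear 0.52 [0.463  0.2954 0.1265]
side pedal_pad 0.71 [0.4541 0.1117 0.076 ]
side jar 0.97 [ 5.302e-01 -1.463e-01 -1.000e-04]
side beaker 0.85 [ 0.4172 -0.1457 -0.0005]
side beaker 0.42 [0.4668 0.2922 0.1088]
side vial 0.85 [0.4999 0.4333 0.0016]
top lid_mid 0.64 [0.4645 0.2975 0.1049]
top lid_ear 0.7 [0.5027 0.346  0.1071]
top pedal_pad 0.7 [0.4454 0.1133 0.0785]
top jar 0.67 [ 0.5165 -0.1444 -0.0035]
top beaker 0.83 [ 0.4128 -0.1459  0.0007]
top vial 0.58 [ 0.4967  0.4348 -0.0016]
1.2
```

View pics/side0.png

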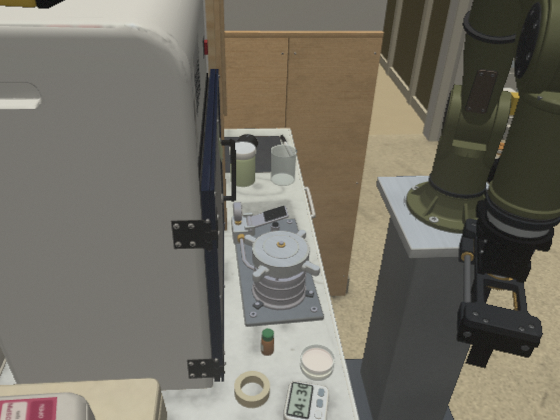

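View pics/top0.png

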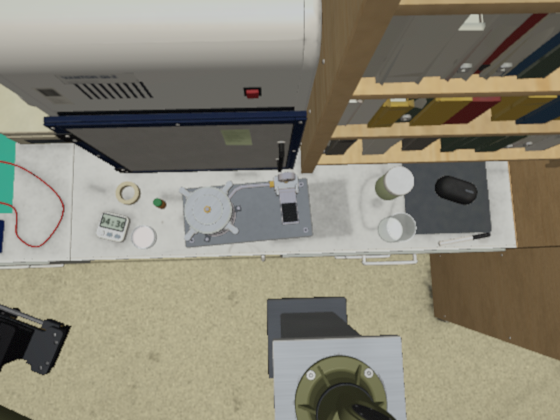

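View pics/wrist0.png

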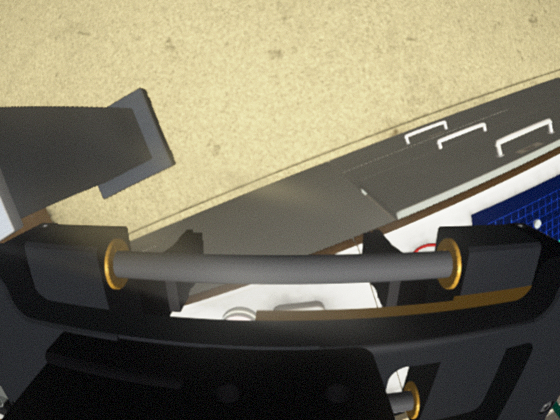

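```bash
python3 - <<'E'
import cv2
a=cv2.imread('pics/top0.png')[150:260,90:330]; cv2.imwrite('pics/top0z.png',cv2.resize(a,None,fx=3.3,fy=3.3,interpolation=cv2.INTER_CUBIC))
a=cv2.imread('pics/side0.png')[180:330,200:350]; cv2.imwrite('pics/side0z.png',cv2.resize(a,None,fx=4,fy=4,interpolation=cv2.INTER_CUBIC))
E
```

```text
(no output)
```

View pics/top0z.png

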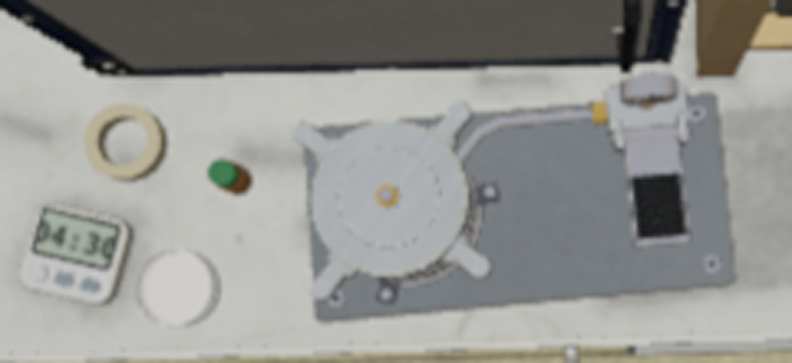

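View pics/side0z.png

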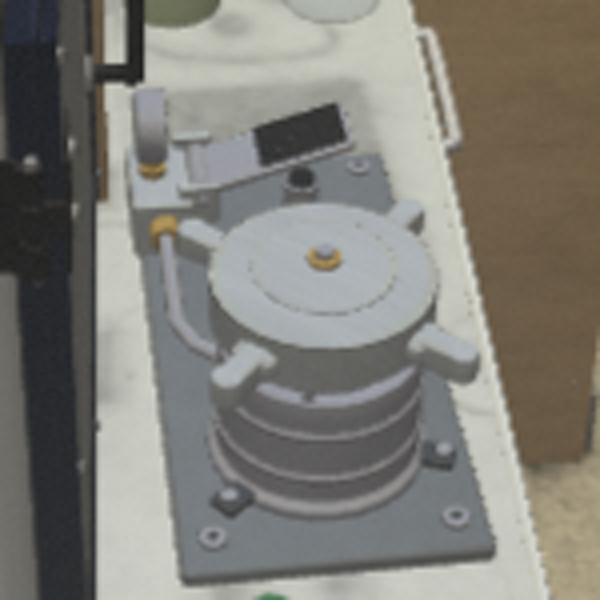

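```bash
cat >> h.py <<'E'
def ray(cam,u,v,z,T=None):
    c=camera_params(cam)
    if cam=='wrist':
        d=np.array([u-c['cx'],v-c['cy']]); r=np.hypot(*d); th=r/c['fx']; d=d/max(r,1e-9)
        dc=np.array([np.sin(th)*d[0],np.sin(th)*d[1],np.cos(th)]); M=T@np.array(c['hand_eye']); o=M[:3,3]; dw=M[:3,:3]@dc
    else:
        Rm=cv2.Rodrigues(np.array(c['rvec'],float))[0]; o=-Rm.T@np.array(c['tvec']).ravel(); dw=Rm.T@np.array([(u-c['cx'])/c['fx'],(v-c['cy'])/c['fy'],1])
    return o+dw*(z-o[2])/dw[2]
def proj(cam,p,T=None):
    c=camera_params(cam); p=np.array(p,float)
    if cam=='wrist':
        M=np.linalg.inv(T@np.array(c['hand_eye'])); q=M[:3,:3]@p+M[:3,3]; rr=np.hypot(q[0],q[1]); th=np.arctan2(rr,q[2]); return np.array([c['cx']+c['fx']*th*q[0]/rr,c['cy']+c['fx']*th*q[1]/rr])
    q=cv2.Rodrigues(np.array(c['rvec'],float))[0]@p+np.array(c['tvec']).ravel(); return np.array([c['fx']*q[0]/q[2]+c['cx'],c['fy']*q[1]/q[2]+c['cy']])
E
python3 - <<'E'
from h import *
print({k:v for k,v in camera_params('wrist').items()}, camera_params('top')['fx'])
f=lambda u,v,z: ray('top',90+u/3.3,150+v/3.3,z)
c=f(388,195,.139); print('valve',c)
for n,(u,v) in dict(pp=(307,132),pm=(462,110),mm=(484,266),mp=(323,291)).items():
    e=f(u,v,.114); d=e-c; print(n,e,np.hypot(*d[:2]),np.degrees(np.arctan2(d[1],d[0])))
for uv in((305,125),(715,95),(735,285),(318,320)): print('plate',f(*uv,.016))
print('pad',[f(*uv,.076)[:2] for uv in((632,178),(682,174),(688,236),(640,242))])
print('door',f(90,70,0),f(620,65,0),f(90,70,.3),f(620,65,.3))
E
```

```text
{'fx': 325.19226210127806, 'fy': 325.19226210127806, 'cx': 282.40774058269693, 'cy': 202.5973762412371, 'hand_eye': array([[-6.92600767e-05, -2.47662876e-01,  9.68846270e-01,
        -1.85849287e-01],
       [ 9.99999976e-01,  1.82630647e-04,  1.18172418e-04,
        -4.39781393e-05],
       [-2.06207942e-04,  9.68846255e-01,  2.47662857e-01,
        -6.86534091e-02],
       [ 0.00000000e+00,  0.00000000e+00,  0.00000000e+00,
         1.00000000e+00]])} 398.3946189386628
valve [0.45929364 0.29392575 0.139     ]
pp [0.50769761 0.3530164  0.114     ] 0.07638487978560864 50.67745468477406
pm [0.52037653 0.24618211 0.114     ] 0.07752789805069063 -38.01190903527738
mm [0.41192948 0.2327806  0.114     ] 0.07734399072659989 -127.76201568461103
mp [0.39794549 0.34219054 0.114     ] 0.07805821311599742 141.80659968212768
plate [0.53052551 0.37533105 0.016     ]
plate [0.5458982  0.06042068 0.016     ]
plate [0.39920396 0.05088696 0.016     ]
plate [0.38166817 0.36557169 0.016     ]
pad [array([0.47492864, 0.12859732]), array([0.47688005, 0.09255906]), array([0.43205611, 0.08984908]), array([0.4286907 , 0.12429714])]
door [0.58122713 0.54562567 0.        ] [0.57489635 0.13251004 0.        ] [0.51226576 0.43201974 0.3       ] [0.50781294 0.14145057 0.3       ]
```

```bash
python3 -m pendant '{"xyz":[[0,0,0.03],[0.02,-0.045,0.03],[0.025,-0.055,0],[0.025,-0.055,0],[0.025,-0.055,0],[0.02,-0.05,0],[0.02,-0.05,0],[0.02,-0.03,0],[0,0,0]],"turn":[0,0,0,0,0,0,0,0,0]}' 0
```

```text
time_s: 2.33
tool_pos: [0.3996, 0.2517, 0.2615]
tool_rot: [75.0, 89.7, 53.1]
force: [-0.5, 0.9, 0.8]
grip_width: 0.0054
```

```bash
python3 - <<'E'
from h import *
o,T=pose(); print(T.round(3),o['qpos'].round(1)); save('wrist','w1.png')
for n in ('canister_top','lid_mid','lid_ear','lid_top','pedal_pad'):
    for d in pinpoint('wrist',n)[:4]: print(n,round(d['score'],2),np.round(w_from_c('wrist',d['at'],T),4))
E
```

```text
[[ 0.003  0.372  0.928  0.4  ]
 [ 0.004  0.928 -0.372  0.252]
 [-1.     0.004  0.001  0.262]
 [ 0.     0.     0.     1.   ]] [-47.1  -5.4  10.9 102.2   0.9  82.8  31.8]
lid_mid 0.66 [0.462  0.2997 0.1108]
lid_ear 0.57 [0.5028 0.3523 0.1124]
lid_top 0.92 [0.4635 0.2935 0.1239]
```

View pics/w1.png

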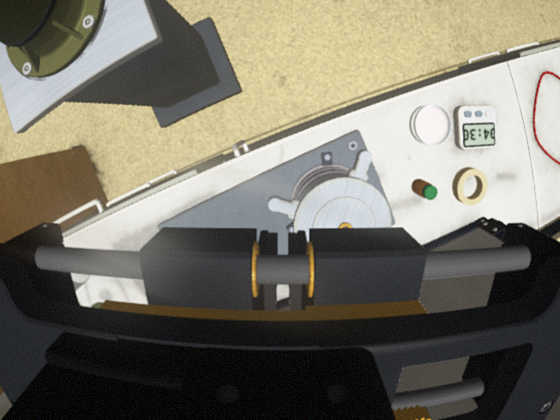

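```bash
python3 - <<'E'
from h import *
o,T=pose()
for n,uv,z in (('valve',(345,226),.137),('ear141tip',(366,153),.114),('ear231tip',(272,203),.114)): print(n,ray('wrist',*uv,z,T))
for a in (141.7,231.7):
    a=np.radians(a); p=np.array([.4625+.084*np.cos(a),.2955+.084*np.sin(a),.112]); print(p,proj('wrist',p,T),proj('top',p),proj('side',p))
a=cv2.imread('pics/w1.png')[110:260,230:430]; cv2.imwrite('pics/w1z.png',cv2.resize(a,None,fx=4,fy=4,interpolation=cv2.INTER_CUBIC))
E
```

```text
valve [0.45310489 0.30279781 0.137     ]
ear141tip [0.39450716 0.3514608  0.114     ]
ear231tip [0.40891333 0.24000352 0.114     ]
[0.39657878 0.34756144 0.112     ] [362.78949508 155.89165997] [185.6573409  238.90191696] [320.38727656 269.51144364]
[0.41043856 0.22957878 0.112     ] [263.52294468 207.2715494 ] [238.16970407 231.28782794] [304.55626757 230.16119087]
```

View pics/w1z.png

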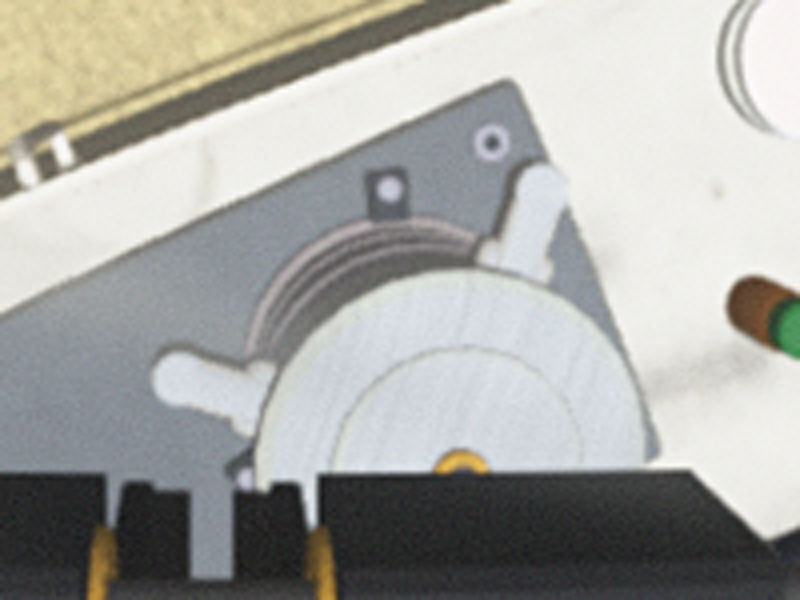

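```bash
python3 -m pendant '{"xyz":[[0.002,0.045,-0.02],[0.003,0.045,-0.04],[0,0,-0.04],[0,0,0]],"turn":[-0.144,-0.144,0,0]}' 0.42; python3 - <<'E'
from h import *
o,T=pose(); print(T.round(3)[:3]); save('wrist','w2.png'); save('side','s2.png')
a=cv2.imread('pics/s2.png')[180:330,200:350]; cv2.imwrite('pics/s2z.png',cv2.resize(a,None,fx=4,fy=4,interpolation=cv2.INTER_CUBIC))
E
```

```text
time_s: 3.12
tool_pos: [0.3999, 0.3526, 0.159]
tool_rot: [85.5, 89.7, 47.5]
force: [-1.3, -0.4, 1.8]
grip_width: 0.0317
[[ 0.004  0.616  0.788  0.4  ]
 [ 0.004  0.788 -0.616  0.353]
 [-1.     0.006  0.     0.159]]
```

View pics/w2.png

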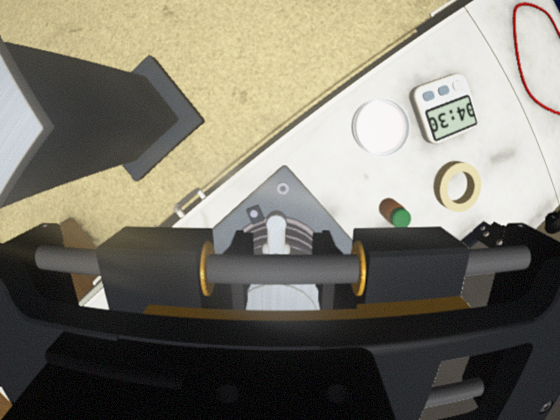

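View pics/s2z.png

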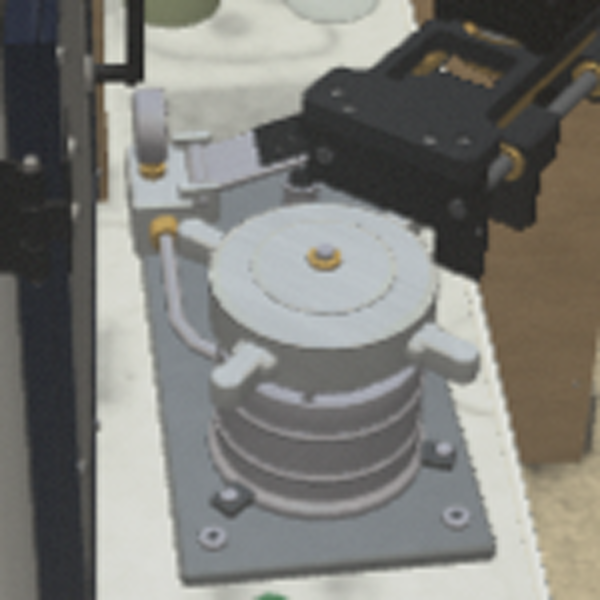

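```bash
python3 - <<'E'
from h import *
o,T=pose(); o=readout.get_obs(); print(o['tool_pos'],o['time_s'])
print(ray('wrist',277,211,.112,T), proj('side',[.4,.3526,.159])*4-[800,720])
E
```

```text
[0.40200824 0.35436796 0.16304341] 3.225
[0.39853266 0.35227455 0.112     ] [483.80365065 284.62252552]
```

```bash
python3 -m pendant '{"xyz":[[0.0075,-0.008,0],[0,0,-0.02],[0,0,-0.02],[0,0,0]],"turn":[0,0,0,0]}'; python3 - <<'E'
from h import *
o,T=pose(); print(o['tool_pos'],o['force'])
save('wrist','w3.png'); save('side','s3.png')
print(readout.get_obs()['tool_pos'])
a=cv2.imread('pics/s3.png')[180:330,200:350]; b=cv2.imread('pics/w3.png')[180:300,200:360]
cv2.imwrite('pics/s3z.png',np.hstack([cv2.resize(a,(400,400)),cv2.resize(b,(400,400))]))
E
```

```text
time_s: 3.72
tool_pos: [0.4163, 0.3461, 0.1311]
tool_rot: [82.2, 88.4, 43.9]
force: [-0.7, -0.8, 0.0]
grip_width: 0.0367
[0.4162559  0.34607369 0.13112565] [-0.67142892 -0.82921829  0.04988969]
[0.41699711 0.34714055 0.13254918]
```

View pics/s3z.png

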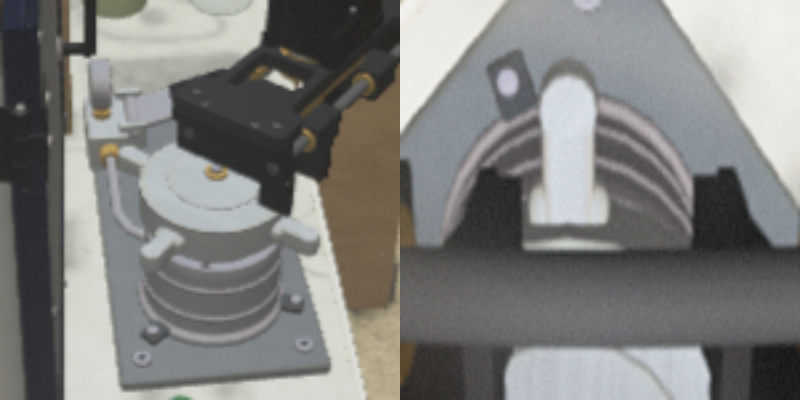

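```bash
python3 -m pendant '{"xyz":[[-0.009,-0.004,0],[0,0,0],[0,0,0]],"turn":[0,0,0]}'; python3 - <<'E'
from h import *
o,T=pose(); print(T[:3].round(3),o['force'])
save('wrist','w4.png'); o=readout.get_obs(); print(o['tool_pos'],o['joint_velocities'].round(1))
b=cv2.imread('pics/w4.png')[180:300,200:360]
cv2.imwrite('pics/w4z.png',cv2.resize(b,(533,400)))
E
```

```text
time_s: 4.2
tool_pos: [0.4085, 0.3437, 0.1355]
tool_rot: [82.7, 88.0, 44.4]
force: [-0.5, 0.5, -0.5]
grip_width: 0.0365
[[ 0.025  0.619  0.785  0.409]
 [ 0.024  0.784 -0.62   0.344]
 [-0.999  0.035  0.004  0.135]] [-0.50769796  0.49333267 -0.5218    ]
[0.40850909 0.34372304 0.13543962] [-0.   0.5  0.1 -0.   0.  -0.2 -0. ]
```

View pics/w4z.png

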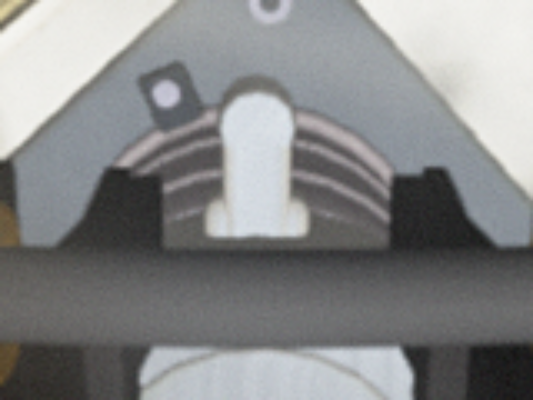

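```bash
python3 -m pendant '{"xyz":[[-0.001,-0.0015,-0.015],[0,0,-0.015],[0,0,-0.01],[0,0,0],[0,0,0]],"turn":[0,0,0,0,0]}'; python3 - <<'E'
from h import *
save('wrist','w5.png');save('side','s5.png'); o,T=pose(); print(o['tool_pos'],o['force'],T[:3,1])
a=cv2.imread('pics/s5.png')[180:330,200:350]; b=cv2.imread('pics/w5.png')[180:300,200:360]
cv2.imwrite('pics/s5z.png',np.hstack([cv2.resize(a,(400,400)),cv2.resize(b,(400,400))]))
E
```

```text
time_s: 4.88
tool_pos: [0.4066, 0.3414, 0.091]
tool_rot: [82.4, 88.2, 44.1]
force: [0.1, 1.0, 1.6]
grip_width: 0.0362
[0.40666975 0.34150088 0.09130167] [ 0.85792326  0.03724894 -0.70369954] [0.61914289 0.78462878 0.03193373]
```

View pics/s5z.png

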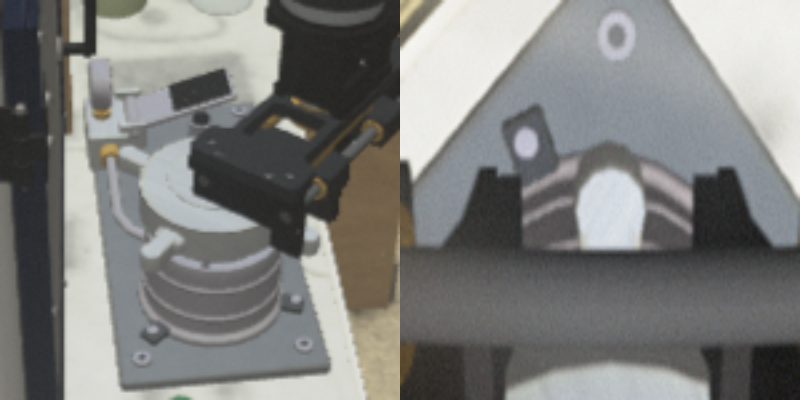

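```bash
cat >> h.py <<'E'
def arc(n,ddeg,C=(.4635,.298),r=.072,z=None,lead=0):
    o,T=pose(); p=np.array(o['tool_pos']); C=np.array(C); d=p[:2]-C; phi=np.arctan2(d[1],d[0]); yaw=np.arctan2(T[1,1],T[0,1])
    rel=np.degrees((phi-np.pi/2-yaw+np.pi/2)%np.pi-np.pi/2)
    print('t',o['time_s'],'phi',np.degrees(phi)%360,'r',np.hypot(*d),'yaw err(tool should turn)',rel,'z',p[2],'F',o['force'].round(1),'tilt',T[:2,0].round(3))
    F=o['force'][:2]; t=np.array([-np.sin(phi),np.cos(phi)]); print('Ftan',(F@t).round(1),'Frad',(F@(d/np.hypot(*d))).round(1),'q7',o['qpos'][6].round(0))
    q=p[:2]
    for k in range(1,n+1):
        a=phi+np.radians(ddeg)*k; nq=C+r*np.array([np.cos(a),np.sin(a)]); print((nq-q).round(4)); q=nq
E
python3 -c "
from h import *
arc(7,3)"
```

```text
t 4.975 phi 142.5676451933022 r 0.07156817080979277 yaw err(tool should turn) 0.8442706477262837 z 0.09130167419678129 F [ 0.9  0.  -0.7] tilt [0.023 0.022]
Ftan -0.6 Frad -0.7 q7 10.0
[-0.0026 -0.0028]
[-0.002  -0.0032]
[-0.0019 -0.0033]
[-0.0017 -0.0034]
[-0.0015 -0.0034]
[-0.0013 -0.0035]
[-0.0012 -0.0036]
```

```bash
python3 -m pendant '{"xyz":[[-0.0025,-0.003,0],[-0.002,-0.0032,0],[-0.0019,-0.0033,0],[-0.0017,-0.0034,0],[-0.0015,-0.0034,0],[-0.0013,-0.0035,0]],"turn":[0.055,0.052,0.052,0.052,0.052,0.052]}'; python3 -c "
from h import *
arc(7,3)"
```

```text
time_s: 5.72
tool_pos: [0.3977, 0.3236, 0.0949]
tool_rot: [80.4, 87.7, 60.8]
force: [0.6, -0.1, -0.4]
grip_width: 0.0365
t 5.725 phi 158.77439902992953 r 0.07057730770486849 yaw err(tool should turn) -1.614292537853705 z 0.09489271741373007 F [ 0.6 -0.1 -0.4] tilt [0.019 0.035]
Ftan -0.1 Frad -0.6 q7 30.0
[-0.0026 -0.003 ]
[-0.0011 -0.0036]
[-0.0009 -0.0037]
[-0.0007 -0.0037]
[-0.0005 -0.0037]
[-0.0003 -0.0038]
[-0.0001 -0.0038]
```

```bash
python3 -m pendant '{"xyz":[[-0.0022,-0.0032,-0.001],[-0.0011,-0.0036,-0.001],[-0.0009,-0.0037,-0.001],[-0.0007,-0.0037,-0.001],[-0.0005,-0.0037,-0.0005]],"turn":[0.04,0.05,0.05,0.05,0.05]}'; python3 - <<'E'
from h import *
arc(7,3)
save('wrist','w6.png');save('side','s6.png'); o,T=pose()
a=cv2.imread('pics/s6.png')[180:330,200:350]; b=cv2.imread('pics/w6.png')[180:300,200:360]
cv2.imwrite('pics/s6z.png',np.hstack([cv2.resize(a,(400,400)),cv2.resize(b,(400,400))]))
E
```

```text
time_s: 6.35
tool_pos: [0.3939, 0.3067, 0.0935]
tool_rot: [77.0, 87.4, 71.6]
force: [0.5, 0.3, -0.8]
grip_width: 0.037
t 6.35 phi 172.84451268911974 r 0.07010581924204305 yaw err(tool should turn) -1.7805789149218956 z 0.09354306026747809 F [ 0.5  0.3 -0.8] tilt [0.014 0.043]
Ftan -0.4 Frad -0.4 q7 46.0
[-0.0023 -0.0035]
[-0.0002 -0.0038]
[ 0.     -0.0038]
[ 0.0002 -0.0038]
[ 0.0004 -0.0037]
[ 0.0006 -0.0037]
[ 0.0008 -0.0037]
```

View pics/s6z.png

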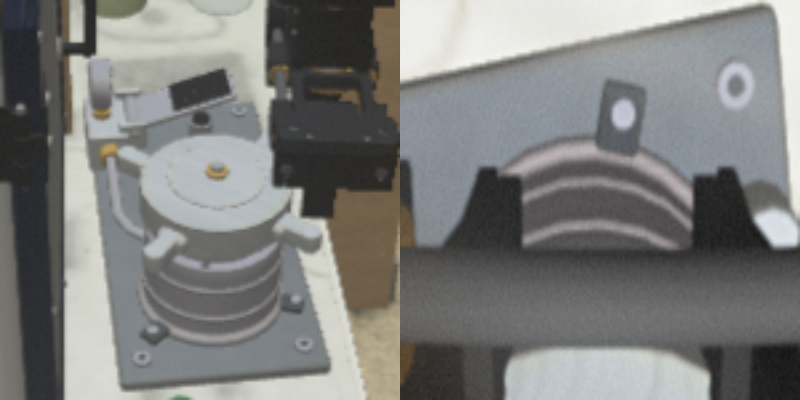

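```bash
python3 - <<'E'
from h import *
o,T=pose()
b=cv2.imread('pics/w6.png').copy()
for p,c in ((T[:3,3],(0,0,255)),(T[:3,3]+T[:3,1]*.018,(0,255,0)),(T[:3,3]-T[:3,1]*.018,(0,255,0)),(T[:3,3]+T[:3,1]*.018-T[:3,0]*.05,(255,0,255))):
    cv2.circle(b,tuple(int(x) for x in proj('wrist',p,T)),4,c,-1)
a=cv2.imread('pics/s6.png').copy()
for k in (0,.018,-.018):
  for h in (0,.03): cv2.circle(a,tuple(int(x) for x in proj('side',T[:3,3]+T[:3,1]*k-T[:3,0]*h)),1,(0,0,255),-1)
cv2.imwrite('pics/s6m.png',cv2.resize(a[180:330,200:350],(600,600))); cv2.imwrite('pics/w6m.png',b)
E
```

```text
(no output)
```

View pics/s6m.png

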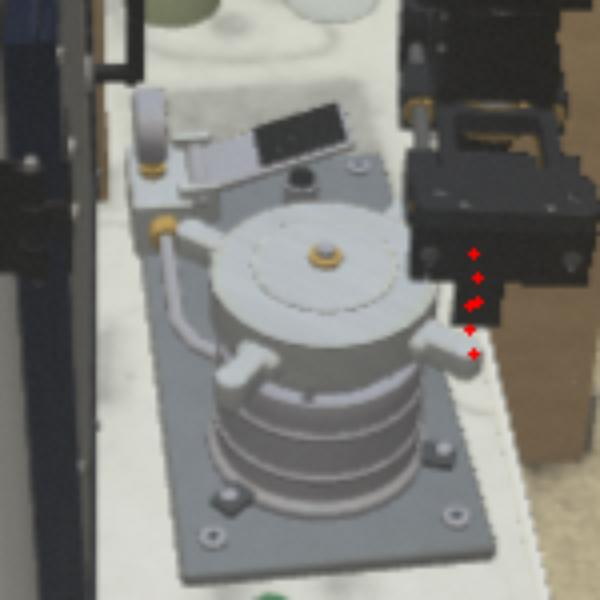

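View pics/w6m.png

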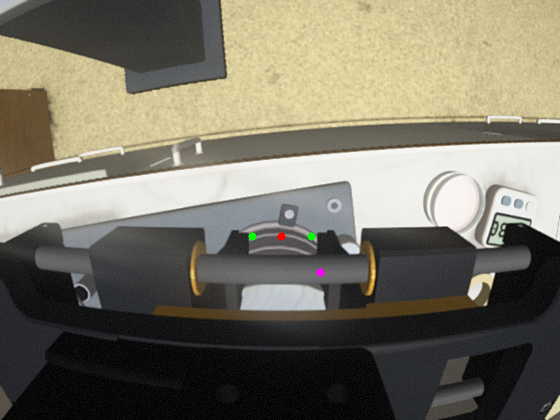

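```bash
python3 - <<'E'
from h import *
o,T=pose()
a=cv2.imread('pics/s6.png'); a=cv2.resize(a[120:330,200:410],(600,600)); s=600/210
def P(x,y,z): 
    q=proj('side',(T@[x,y,z,1])[:3]); return tuple(int(v) for v in (q-[200,120])*s)
def box(x0,x1,y0,y1,z0,z1,c):
    K=[(x,y,z) for x in(x0,x1) for y in (y0,y1) for z in (z0,z1)]
    for i in range(8):
        for j in range(i):
            if sum(u!=v for u,v in zip(K[i],K[j]))==1: cv2.line(a,P(*K[i]),P(*K[j]),c,1)
box(-.0697,-.12,-.095,.095,-.0375,.0375,(0,0,255))
box(0,-.0697,.018,.033,-.0095,.0095,(0,255,0))
box(0,-.0697,-.018,-.033,-.0095,.0095,(255,255,0))
cv2.imwrite('pics/s6m.png',a); print(o)
E
```

```text
{'time_s': 6.45, 'qpos': array([-46.32040592,   2.99930981,   6.66192828, 113.88227766,
        -1.96334066,  60.94729563,  45.73007566]), 'joint_velocities': array([-0.22385411,  0.26830847, -0.31453834, -0.22066135, -0.13439242,
       -0.15957787, -2.33836672]), 'effort': array([ 4.68334649e-03, -3.13301647e+01,  1.97965773e-01, -2.85059917e+01,
       -1.24120228e-01, -8.30315170e-02,  3.32110785e-01]), 'tool_pos': array([0.39404304, 0.30642085, 0.0934964 ]), 'tool_rot': array([77.02075711, 87.40471126, 71.50437646]), 'force': array([ 0.06909764, -0.03631431, -0.54213344]), 'wrist_torque': array([-0.00468494,  0.0524848 , -0.0071171 ]), 'grip_width': 0.03682979178470827}
```

View pics/s6m.png

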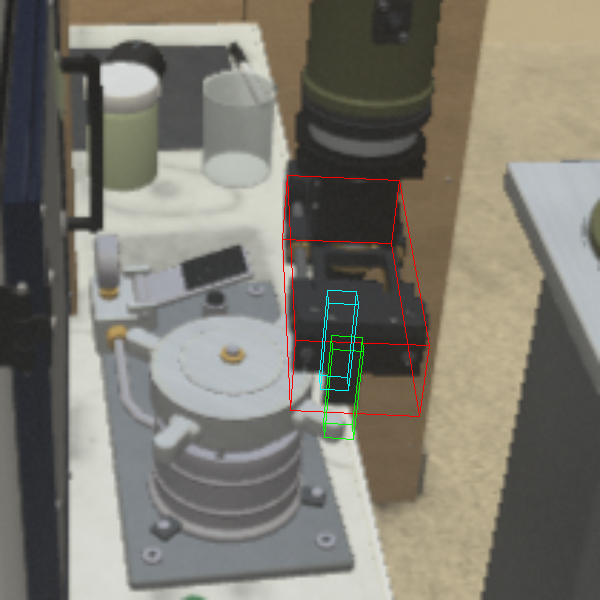

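```bash
python3 - <<'E'
from h import *
o,T=pose()
print('w corner',ray('wrist',350,182,.016,T),'screw',ray('wrist',335,206,.018,T),'bolt',ray('wrist',289,213,.025,T))
s=210/600
print('side corner',ray('side',200+352*s,120+566*s,.016),'screw',ray('side',200+326*s,120+540*s,.018),'bolt',ray('side',200+315*s,120+494*s,.025))
save('top','t6.png')
a=cv2.imread('pics/t6.png'); s=4
a=cv2.resize(a[150:290,130:330],(800,560))
def P(x,y,z): 
    q=proj('top',(T@[x,y,z,1])[:3]); return tuple(int(v) for v in (q-[130,150])*s)
def box(x0,x1,y0,y1,z0,z1,c):
    K=[(x,y,z) for x in(x0,x1) for y in (y0,y1) for z in (z0,z1)]
    for i in range(8):
        for j in range(i):
            if sum(u!=v for u,v in zip(K[i],K[j]))==1: cv2.line(a,P(*K[i]),P(*K[j]),c,1)
box(-.0697,-.12,-.095,.095,-.0375,.0375,(0,0,255))
box(0,-.0697,.018,.033,-.0095,.0095,(0,255,0))
box(0,-.0697,-.018,-.033,-.0095,.0095,(255,255,0))
cv2.imwrite('pics/t6m.png',a)
E
```

```text
w corner [0.38217208 0.36870005 0.016     ] screw [0.40114347 0.35420359 0.018     ] bolt [0.40082438 0.31459852 0.025     ]
side corner [0.38808549 0.37552951 0.016     ] screw [0.40223563 0.35351052 0.018     ] bolt [0.40515374 0.31724085 0.025     ]
```

View pics/t6m.png

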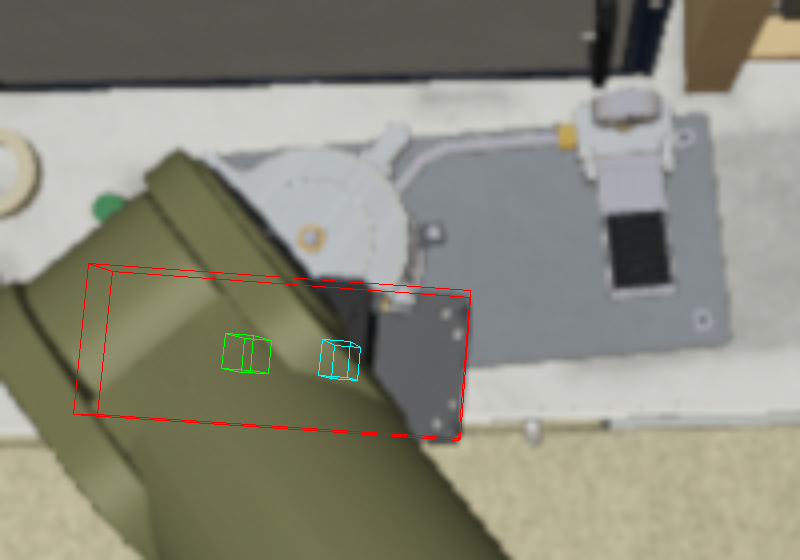

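```bash
python3 - <<'E'
from h import *
a=cv2.imread('pics/w6.png')[170:320,200:400]; b=cv2.imread('pics/w5.png')[170:320,200:400]
cv2.imwrite('pics/w56.png',np.hstack([cv2.resize(b,(400,300)),cv2.resize(a,(400,300))]))
a=cv2.imread('pics/s6.png')[180:330,230:350]; b=cv2.imread('pics/s5.png')[180:330,230:350]
cv2.imwrite('pics/s56.png',np.hstack([cv2.resize(b,(400,500),interpolation=2),cv2.resize(a,(400,500),interpolation=2)]))
E
```

```text
(no output)
```

View pics/w56.png

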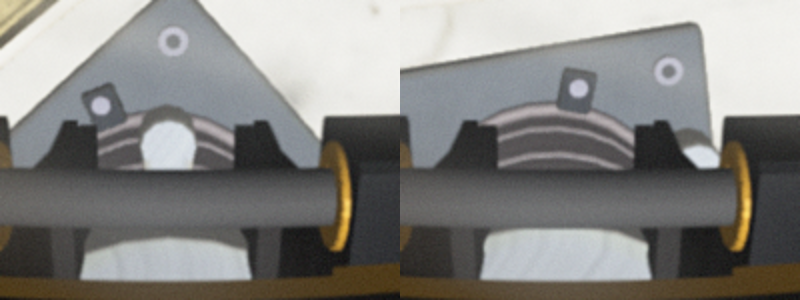

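View pics/s56.png

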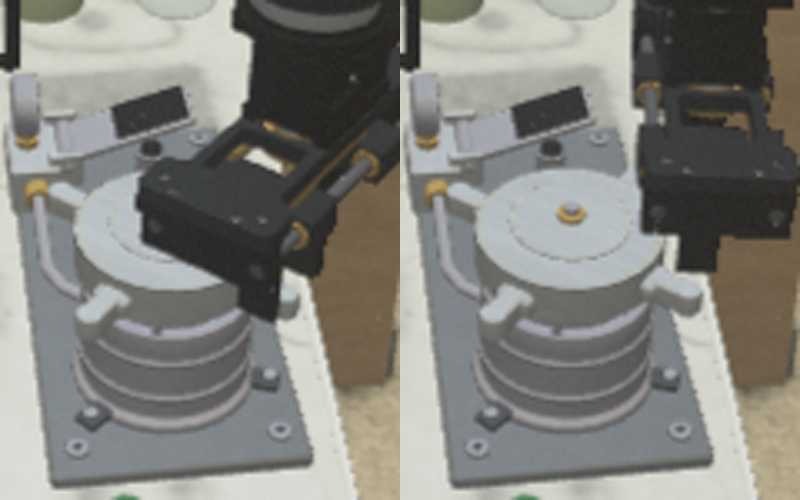

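```bash
python3 - <<'E'
from h import *
for p,y,nm in (((.4067,.3415,.0913),(.619,.785),'s5'),((.394,.3065,.0935),(.295,.95),'s6')):
    p=np.array(p); y=np.array([*y,0]); z=np.array([y[1],-y[0],0])
    for s in (1,-1):
        for e in (.018,.033):
            for w in (-.0095,.0095):
                q=proj('side',p+s*e*y+w*z); print(nm,s,e,w,((q-[230,180])*3.33).round(0))
    for w in(-.0375,.0375):print('body',((proj('side',p+.095*y+w*z+[0,0,.07])-[230,180])*3.33).round(0))
E
```

```text
s5 1 0.018 -0.0095 [277. 345.]
s5 1 0.018 0.0095 [247. 331.]
s5 1 0.033 -0.0095 [262. 361.]
s5 1 0.033 0.0095 [232. 346.]
s5 -1 0.018 -0.0095 [309. 308.]
s5 -1 0.018 0.0095 [280. 295.]
s5 -1 0.033 -0.0095 [323. 294.]
s5 -1 0.033 0.0095 [293. 281.]
body [256. 351.]
body [127. 291.]
s6 1 0.018 -0.0095 [304. 297.]
s6 1 0.018 0.0095 [270. 292.]
s6 1 0.033 -0.0095 [300. 315.]
s6 1 0.033 0.0095 [266. 309.]
s6 -1 0.018 -0.0095 [313. 257.]
s6 -1 0.018 0.0095 [281. 252.]
s6 -1 0.033 -0.0095 [317. 241.]
s6 -1 0.033 0.0095 [285. 236.]
body [348. 300.]
body [200. 275.]
```

```bash
cat >> h.py <<'E'
def overlay(pic,cam,T,g,crop,s,out):
    x0c,x1c,y0c,y1c=crop
    a=cv2.imread(pic); a=cv2.resize(a[y0c:y1c,x0c:x1c],None,fx=s,fy=s,interpolation=2)
    P=lambda k: tuple(int(v) for v in (proj(cam,(T@[*k,1])[:3])-[x0c,y0c])*s)
    def box(x0,x1,y0,y1,z0,z1,c):
        K=[(x,y,z) for x in(x0,x1) for y in (y0,y1) for z in (z0,z1)]
        for i in range(8):
            for j in range(i):
                if sum(u!=v for u,v in zip(K[i],K[j]))==1: cv2.line(a,P(K[i]),P(K[j]),c,1)
    box(-.0697,-.12,-.095,.095,-.0375,.0375,(0,0,255))
    box(0,-.0697,g,g+.015,-.0095,.0095,(0,255,0))
    box(0,-.0697,-g,-g-.015,-.0095,.0095,(255,255,0))
    cv2.imwrite(out,a)
E
python3 - <<'E'
from h import *
def TT(p,r):
    T=np.eye(4);T[:3,3]=p;T[:3,:3]=R.from_euler('xyz',r,degrees=True).as_matrix();return T
overlay('pics/side0.png','side',TT([.242,.603,.1984],[-86.992,89.89,-108.864]),.0436,(400,560,170,380),2.8,'pics/o0.png')
overlay('pics/s2.png','side',TT([.4,.353,.16],[85.5,89.7,47.5]),.016,(220,370,150,300),4,'pics/o2.png')
a=cv2.imread('pics/o0.png');b=cv2.imread('pics/o2.png');a=cv2.resize(a,(400,525));b=cv2.resize(b,(400,400));b=np.vstack([b,np.zeros((125,400,3),np.uint8)]);cv2.imwrite('pics/o02.png',np.hstack([a,b]))
E
```

```text
(no output)
```

View pics/o02.png

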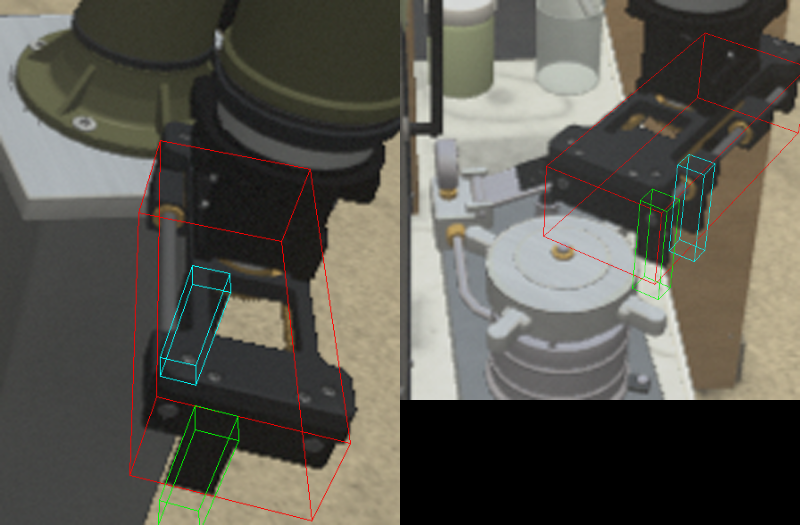

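```bash
python3 -m pendant '{"xyz":[[0.000,0.009,0.003],[0.002,0.010,0.002],[0.004,0.009,0],[0.006,0.007,0],[0,0,0],[0,0,0]],"turn":[-0.09,-0.09,-0.09,-0.09,0,0]}'; python3 - <<'E'
from h import *
arc(1,3); save('wrist','w7.png'); arc(1,3); o,T=pose(); print(T[:3,1])
a=cv2.imread('pics/w7.png')[170:320,200:400]; cv2.imwrite('pics/w7z.png',cv2.resize(a,(600,450)))
E
```

```text
time_s: 7.25
tool_pos: [0.4065, 0.3444, 0.1001]
tool_rot: [77.2, 87.2, 50.2]
force: [-0.9, 0.5, 0.1]
grip_width: 0.0364
t 7.25 phi 140.85120193145062 r 0.07343567569418757 yaw err(tool should turn) -12.18018748069707 z 0.10010346962027443 F [-0.9  0.5  0.1] tilt [0.031 0.037]
Ftan 0.2 Frad 1.0 q7 21.0
[-0.0012 -0.0039]
t 7.3 phi 140.8291261782838 r 0.07340731188051366 yaw err(tool should turn) -12.190089411722473 z 0.10012858241157178 F [ 0.1 -0.2 -0.4] tilt [0.031 0.037]
Ftan 0.1 Frad -0.2 q7 21.0
[-0.0012 -0.0039]
[0.45318641 0.89016632 0.04718059]
```

View pics/w7z.png

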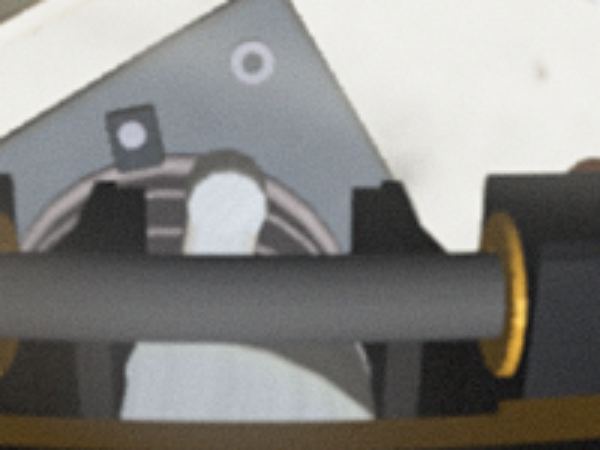

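```bash
python3 -m pendant '{"xyz":[[0,0,0],[0,-0.001,0],[0,0,-0.01],[0,0,-0.01],[0,0,-0.005],[0,0,0]],"turn":[-0.11,-0.11,0,0,0,0]}'; python3 - <<'E'
from h import *
arc(1,3); save('wrist','w8.png'); save('side','s8.png'); arc(5,3)
a=cv2.imread('pics/s8.png')[180:330,230:350]; b=cv2.imread('pics/w8.png')[170:320,200:400]
cv2.imwrite('pics/ws8.png',np.hstack([cv2.resize(a,(400,500),interpolation=2),cv2.resize(b,(400,500))]))
E
```

```text
time_s: 8.05
tool_pos: [0.4057, 0.3415, 0.0727]
tool_rot: [77.0, 87.3, 37.4]
force: [0.8, -1.1, 0.5]
grip_width: 0.0368
t 8.05 phi 143.02664167403947 r 0.07230937143748774 yaw err(tool should turn) 2.6473022093009746 z 0.07268274993872037 F [ 0.8 -1.1  0.5] tilt [0.037 0.028]
Ftan 0.4 Frad -1.3 q7 8.0
[-0.0019 -0.0033]
t 8.15 phi 142.64822324342526 r 0.07225159888681018 yaw err(tool should turn) 2.284720325694929 z 0.0733298484323292 F [ 0.3 -0.  -0.1] tilt [0.038 0.029]
Ftan -0.2 Frad -0.3 q7 8.0
[-0.002  -0.0032]
[-0.002  -0.0032]
[-0.0019 -0.0033]
[-0.0017 -0.0034]
[-0.0015 -0.0034]
```

View pics/ws8.png

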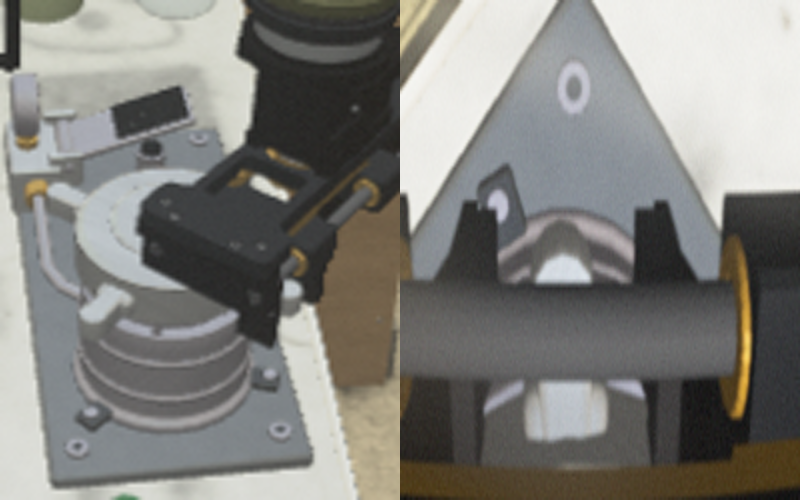

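```bash
python3 -m pendant '{"xyz":[[-0.002,-0.0032,-0.0005],[-0.002,-0.0032,-0.0005],[-0.0019,-0.0033,-0.0005],[-0.0017,-0.0034,-0.0005],[-0.0015,-0.0034,-0.0005]],"turn":[0.06,0.055,0.052,0.052,0.052]}'; python3 - <<'E'
from h import *
arc(1,3); save('wrist','w9.png'); save('side','s9.png'); arc(5,3)
a=cv2.imread('pics/s9.png')[180:330,230:350]; b=cv2.imread('pics/w9.png')[170:320,200:400]
cv2.imwrite('pics/ws9.png',np.hstack([cv2.resize(a,(400,500),interpolation=2),cv2.resize(b,(400,500))]))
E
```

```text
time_s: 8.78
tool_pos: [0.3985, 0.328, 0.0732]
tool_rot: [77.4, 86.9, 53.9]
force: [-0.1, 1.8, -1.6]
grip_width: 0.0368
t 8.775 phi 155.22738164589157 r 0.07159555418910228 yaw err(tool should turn) -1.2943674321572558 z 0.07323932824962308 F [-0.1  1.8 -1.6] tilt [0.032 0.044]
Ftan -1.6 Frad 0.9 q7 26.0
[-0.0019 -0.0033]
t 8.875 phi 155.8071454453426 r 0.07141361027298966 yaw err(tool should turn) -0.5876264439027562 z 0.07308844145652321 F [-0.5  0.1  0.3] tilt [0.032 0.043]
Ftan 0.1 Frad 0.5 q7 26.0
[-0.002  -0.0032]
[-0.0013 -0.0035]
[-0.0011 -0.0036]
[-0.0009 -0.0037]
[-0.0007 -0.0037]
```

View pics/ws9.png

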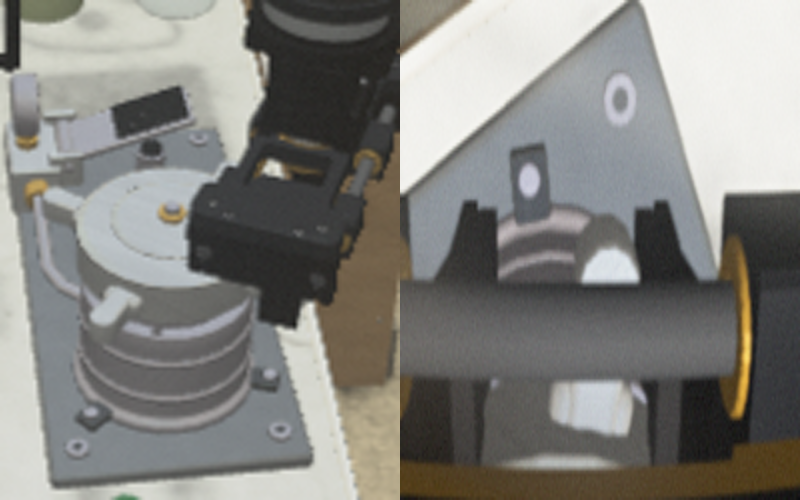

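```bash
python3 -m pendant '{"xyz":[[-0.002,-0.0034,-0.0005],[-0.0014,-0.0036,-0.0005],[-0.0011,-0.0036,-0.0005],[-0.0009,-0.0037,-0.0005],[-0.0007,-0.0037,-0.0005]],"turn":[0.05,0.052,0.052,0.052,0.052]}'; python3 - <<'E'
from h import *
arc(1,3); save('wrist','w10.png'); save('side','s10.png'); arc(5,3)
a=cv2.imread('pics/s10.png')[180:330,230:350]; b=cv2.imread('pics/w10.png')[170:320,200:400]
cv2.imwrite('pics/ws10.png',np.hstack([cv2.resize(a,(400,500),interpolation=2),cv2.resize(b,(400,500))]))
E
```

```text
time_s: 9.5
tool_pos: [0.3947, 0.3138, 0.0732]
tool_rot: [75.6, 86.4, 67.0]
force: [-0.6, 2.3, -1.0]
grip_width: 0.0367
t 9.5 phi 167.04709357592625 r 0.07062060319060794 yaw err(tool should turn) -4.399037185194491 z 0.07321061724039396 F [-0.6  2.3 -1. ] tilt [0.025 0.058]
Ftan -2.1 Frad 1.1 q7 43.0
[-0.0021 -0.0034]
t 9.6 phi 167.6568406374812 r 0.07049623051020633 yaw err(tool should turn) -3.6773446845924562 z 0.07303820911372186 F [-0.8  0.6 -0.1] tilt [0.024 0.057]
Ftan -0.5 Frad 0.9 q7 43.0
[-0.0022 -0.0034]
[-0.0005 -0.0037]
[-0.0003 -0.0038]
[-0.0001 -0.0038]
[ 0.0001 -0.0038]
```

View pics/ws10.png

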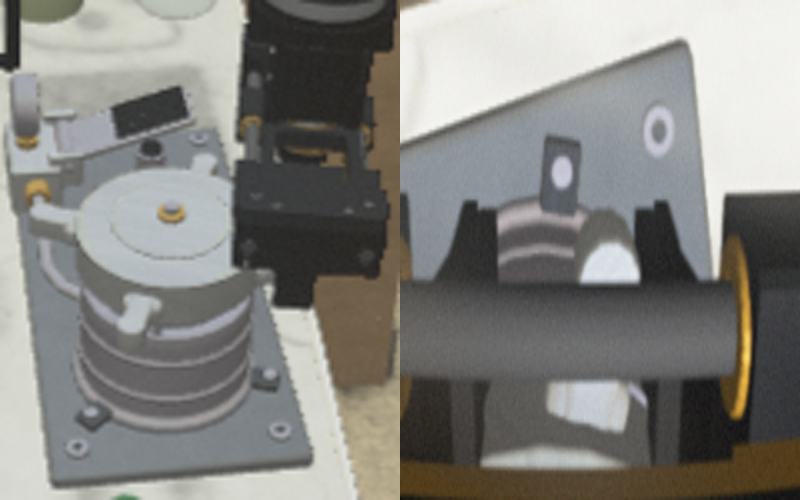

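```bash
python3 -m pendant '{"xyz":[[-0.002,-0.0036,-0.0005],[-0.0006,-0.0038,-0.0005],[-0.0004,-0.0038,-0.0005],[-0.0002,-0.0038,-0.0005],[0,-0.0038,-0.0005]],"turn":[0.02,0.045,0.05,0.05,0.05]}'; python3 - <<'E'
from h import *
arc(1,3); save('wrist','w11.png'); save('side','s11.png'); arc(5,3)
a=cv2.imread('pics/s11.png')[180:330,230:350]; b=cv2.imread('pics/w11.png')[170:320,200:400]
cv2.imwrite('pics/ws11.png',np.hstack([cv2.resize(a,(400,500),interpolation=2),cv2.resize(b,(400,500))]))
E
```

```text
time_s: 10.22
tool_pos: [0.3923, 0.2972, 0.0725]
tool_rot: [74.0, 86.0, 77.9]
force: [0.6, 3.0, 1.0]
grip_width: 0.0364
t 10.225 phi 180.66388919001292 r 0.07118493222921644 yaw err(tool should turn) -3.33176173945455 z 0.0724546497421488 F [0.6 3.  1. ] tilt [0.014 0.067]
Ftan -3.0 Frad -0.6 q7 58.0
[-0.0007 -0.0038]
t 10.325 phi 181.32989249947042 r 0.07110984095419179 yaw err(tool should turn) -2.5396246879632742 z 0.07226130048562723 F [-0.1  0.3  1. ] tilt [0.014 0.066]
Ftan -0.3 Frad 0.1 q7 58.0
[-0.0007 -0.0038]
[ 0.0004 -0.0037]
[ 0.0006 -0.0037]
[ 0.0008 -0.0037]
[ 0.001  -0.0036]
```

View pics/ws11.png

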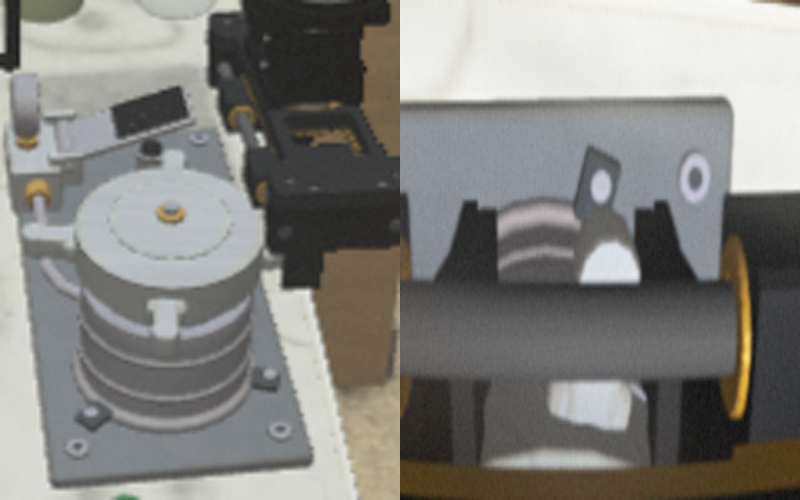

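```bash
python3 -m pendant '{"xyz":[[-0.0005,-0.004,-0.0005],[0.0004,-0.0038,-0.0005],[0.0006,-0.0038,-0.0005],[0.0008,-0.0038,-0.0005],[0.001,-0.0037,-0.0005]],"turn":[0.02,0.045,0.05,0.05,0.05]}'; python3 - <<'E'
from h import *
arc(1,3); save('wrist','w12.png'); save('side','s12.png'); arc(5,3)
a=cv2.imread('pics/s12.png')[180:330,230:350]; b=cv2.imread('pics/w12.png')[170:320,200:400]
cv2.imwrite('pics/ws12.png',np.hstack([cv2.resize(a,(400,500),interpolation=2),cv2.resize(b,(400,500))]))
E
```

```text
time_s: 10.95
tool_pos: [0.3941, 0.2789, 0.0708]
tool_rot: [73.9, 85.9, 90.5]
force: [-0.4, 1.6, 0.9]
grip_width: 0.0366
t 10.95 phi 195.36784381225152 r 0.07198916868571664 yaw err(tool should turn) -1.2517482087356966 z 0.0708416990461499 F [-0.4  1.6  0.9] tilt [-0.001  0.071]
Ftan -1.7 Frad -0.0 q7 73.0
[ 0.0011 -0.0036]
t 11.05 phi 196.00008301609773 r 0.07193441502073071 yaw err(tool should turn) -0.4817529030236725 z 0.07064652537858457 F [-0.9 -0.3  0.2] tilt [-0.    0.07]
Ftan 0.1 Frad 1.0 q7 73.0
[ 0.0011 -0.0036]
[ 0.0013 -0.0035]
[ 0.0015 -0.0035]
[ 0.0017 -0.0034]
[ 0.0019 -0.0033]
```

View pics/ws12.png

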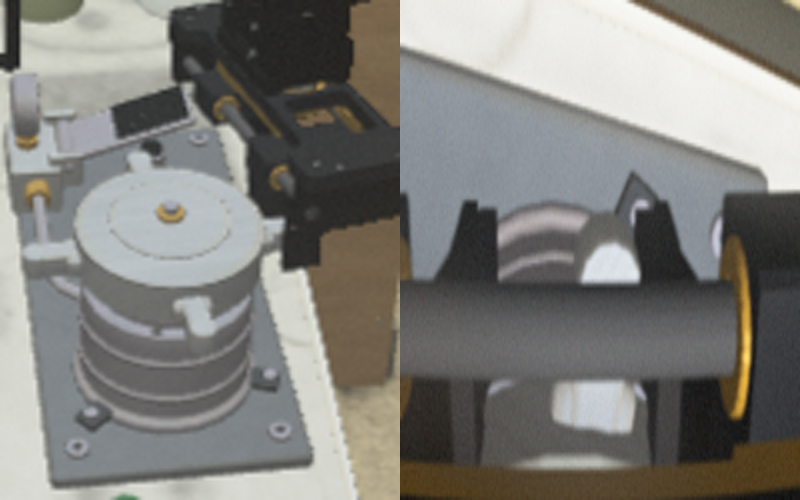

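```bash
python3 -m pendant '{"xyz":[[0.0012,-0.0037,0],[0.0014,-0.0036,0],[0.0016,-0.0035,0],[0.0018,-0.0034,0],[0.002,-0.0034,0]],"turn":[0.045,0.05,0.05,0.05,0.05]}'; python3 - <<'E'
from h import *
arc(1,3); save('wrist','w13.png'); save('side','s13.png'); arc(5,3)
a=cv2.imread('pics/s13.png')[180:330,230:350]; b=cv2.imread('pics/w13.png')[170:320,200:400]
cv2.imwrite('pics/ws13.png',np.hstack([cv2.resize(a,(400,500),interpolation=2),cv2.resize(b,(400,500))]))
E
```

```text
time_s: 11.68
tool_pos: [0.4004, 0.2607, 0.0699]
tool_rot: [76.4, 86.0, 107.1]
force: [0.7, 0.7, -0.3]
grip_width: 0.0368
t 11.675 phi 210.6021858500069 r 0.0733593950532401 yaw err(tool should turn) -0.09324900150655666 z 0.06990235477404559 F [ 0.7  0.7 -0.3] tilt [-0.021  0.067]
Ftan -0.2 Frad -1.0 q7 90.0
[ 0.0032 -0.0025]
t 11.775 phi 211.10156615290106 r 0.07323014043880323 yaw err(tool should turn) 0.5382510463812373 z 0.0699035222524883 F [-0.3 -1.1  0. ] tilt [-0.02   0.067]
Ftan 0.8 Frad 0.8 q7 90.0
[ 0.0031 -0.0025]
[ 0.0022 -0.0031]
[ 0.0024 -0.0029]
[ 0.0025 -0.0028]
[ 0.0026 -0.0027]
```

View pics/ws13.png

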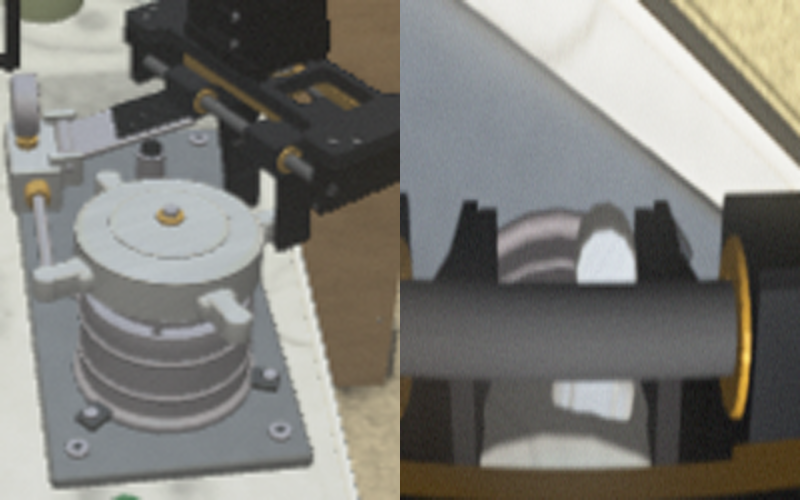

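```bash
python3 -m pendant '{"xyz":[[0.0022,-0.0031,0],[0.0023,-0.003,0],[0.0024,-0.0028,0]],"turn":[0.05,0.05,0.05]}'; python3 - <<'E'
from h import *
arc(1,3); save('wrist','w14.png'); save('side','s14.png'); arc(5,3)
L=[cv2.resize(cv2.imread('pics/%s.png'%n)[210:300,240:320],(400,450),interpolation=2) for n in('s12','s14')]
cv2.imwrite('pics/ws14.png',np.hstack(L))
E
```

```text
time_s: 12.15
tool_pos: [0.4068, 0.2516, 0.0697]
tool_rot: [77.3, 86.0, 116.4]
force: [0.2, 1.6, 0.3]
grip_width: 0.0364
t 12.15 phi 219.30641310555322 r 0.07329261016503476 yaw err(tool should turn) 0.17736763812693465 z 0.0696604148010207 F [0.2 1.6 0.3] tilt [-0.031  0.063]
Ftan -1.1 Frad -1.2 q7 100.0
[ 0.0035 -0.002 ]
t 12.25 phi 219.75406857599447 r 0.0734671177363331 yaw err(tool should turn) 0.7217339309769177 z 0.0695322146248745 F [-0.2  0.4 -0.2] tilt [-0.031  0.062]
Ftan -0.4 Frad -0.1 q7 100.0
[ 0.0036 -0.0019]
[ 0.0026 -0.0027]
[ 0.0028 -0.0026]
[ 0.0029 -0.0024]
[ 0.003  -0.0023]
```

View pics/ws14.png

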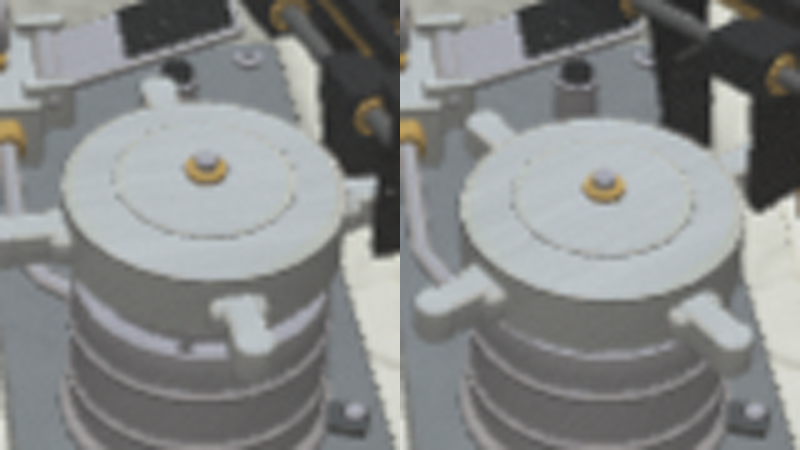

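```bash
python3 -c "
from h import *
arc(6,-4)"
```

```text
t 12.25 phi 219.75406857599447 r 0.0734671177363331 yaw err(tool should turn) 0.7217339309769177 z 0.0695322146248745 F [-0.2  0.4 -0.2] tilt [-0.031  0.062]
Ftan -0.4 Frad -0.1 q7 100.0
[-0.0019  0.0049]
[-0.0028  0.0042]
[-0.0025  0.0044]
[-0.0022  0.0045]
[-0.0019  0.0047]
[-0.0015  0.0048]
```

```bash
python3 -m pendant '{"xyz":[[-0.0025,0.0045,-0.0015],[-0.0026,0.0043,-0.001],[-0.0025,0.0044,-0.001],[-0.0022,0.0045,-0.0005],[-0.0019,0.0047,-0.0005],[-0.0015,0.0048,-0.0005]],"turn":[-0.065,-0.07,-0.07,-0.07,-0.07,-0.07]}'; python3 - <<'E'
from h import *
arc(1,-3); save('wrist','w15.png'); save('side','s15.png'); arc(6,-3)
a=cv2.imread('pics/s15.png')[180:330,230:350]; b=cv2.imread('pics/w15.png')[170:320,200:400]
cv2.imwrite('pics/ws15.png',np.hstack([cv2.resize(a,(400,500),interpolation=2),cv2.resize(b,(400,500))]))
E
```

```text
time_s: 13.0
tool_pos: [0.3931, 0.2762, 0.0632]
tool_rot: [78.9, 86.3, 92.5]
force: [1.0, -1.7, 0.6]
grip_width: 0.0363
t 13.0 phi 197.21516335901254 r 0.0736751962307668 yaw err(tool should turn) 3.629355441228476 z 0.06324980971929697 F [ 1.  -1.7  0.6] tilt [-0.003  0.065]
Ftan 1.9 Frad -0.5 q7 70.0
[0.0006 0.0041]
t 13.1 phi 196.68247822810872 r 0.07402244990471536 yaw err(tool should turn) 2.8821773531276293 z 0.06322342861850899 F [-1.4  0.3  0.2] tilt [-0.004  0.065]
Ftan -0.7 Frad 1.3 q7 70.0
[0.001  0.0042]
[-0.0008  0.0037]
[-0.0006  0.0037]
[-0.0004  0.0037]
[-0.0002  0.0038]
[-0.      0.0038]
```

View pics/ws15.png

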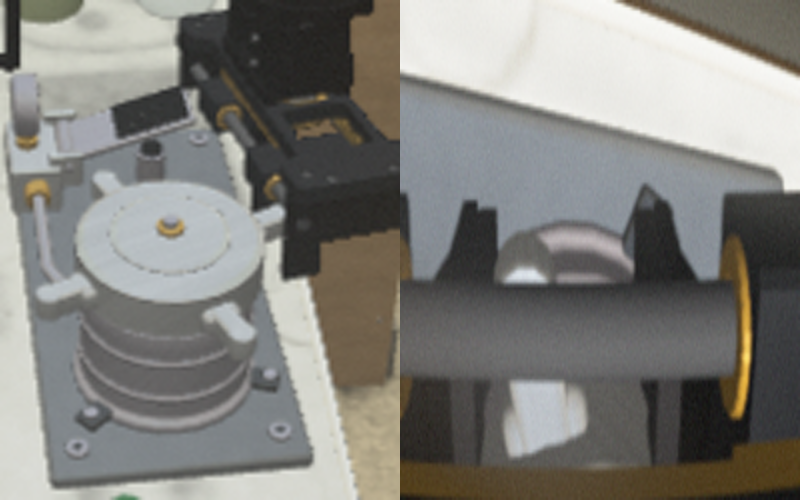

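```bash
python3 -m pendant '{"xyz":[[0.0008,0.004,0.001],[-0.0006,0.0038,0.001],[-0.0005,0.0038,0.001],[-0.0003,0.0038,0],[-0.0001,0.0038,0],[0.0001,0.0038,0]],"turn":[-0.03,-0.05,-0.05,-0.05,-0.05,-0.05]}'; python3 - <<'E'
from h import *
arc(1,-3); save('wrist','w16.png'); save('side','s16.png'); arc(6,-3)
a=cv2.imread('pics/s16.png')[180:330,230:350]; b=cv2.imread('pics/w16.png')[170:320,200:400]
cv2.imwrite('pics/ws16.png',np.hstack([cv2.resize(a,(400,500),interpolation=2),cv2.resize(b,(400,500))]))
E
```

```text
time_s: 13.85
tool_pos: [0.3918, 0.2939, 0.0638]
tool_rot: [80.9, 86.8, 78.1]
force: [0.7, -1.1, -0.9]
grip_width: 0.0365
t 13.85 phi 183.31331484387712 r 0.07178465890694932 yaw err(tool should turn) 6.160394370569331 z 0.06383034290851236 F [ 0.7 -1.1 -0.9] tilt [0.012 0.055]
Ftan 1.1 Frad -0.6 q7 51.0
[-0.0003  0.0038]
t 13.95 phi 182.81033989809086 r 0.07204117079766391 yaw err(tool should turn) 5.531641480545643 z 0.06389019656464714 F [-0.3 -0.3 -0.7] tilt [0.011 0.056]
Ftan 0.3 Frad 0.3 q7 51.0
[-0.      0.0038]
[0.0001 0.0038]
[0.0003 0.0038]
[0.0005 0.0037]
[0.0007 0.0037]
[0.0009 0.0037]
```

View pics/ws16.png

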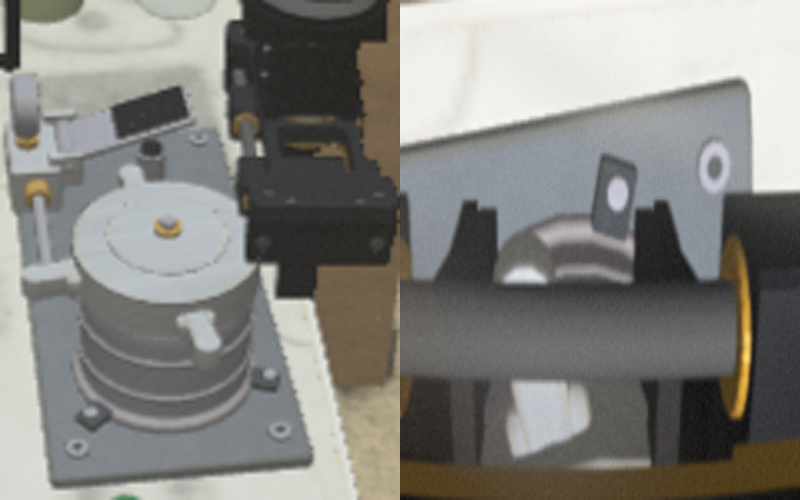

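```bash
python3 -m pendant '{"xyz":[[0.0002,0.0039,0],[0.0002,0.0038,0],[0.0003,0.0038,0],[0.0005,0.0038,0],[0.0007,0.0038,0],[0.0009,0.0038,0]],"turn":[-0.01,-0.03,-0.04,-0.045,-0.045,-0.05]}'; python3 -c "
from h import *
arc(7,-3)"
```

```text
time_s: 14.7
tool_pos: [0.3934, 0.3154, 0.0633]
tool_rot: [83.6, 87.1, 67.6]
force: [-0.6, -2.1, 1.7]
grip_width: 0.0363
t 14.7 phi 166.08134173119166 r 0.0722518567997422 yaw err(tool should turn) 2.030289693005893 z 0.06331579468498641 F [-0.6 -2.1  1.7] tilt [0.019 0.047]
Ftan 2.2 Frad 0.0 q7 35.0
[0.0012 0.0036]
[0.0012 0.0036]
[0.0014 0.0035]
[0.0016 0.0034]
[0.0017 0.0033]
[0.0019 0.0033]
[0.0021 0.0031]
```

```bash
python3 -m pendant '{"xyz":[[0.0012,0.0037,0],[0.0013,0.0036,0],[0.0014,0.0036,0],[0.0016,0.0035,0],[0.0017,0.0034,0]],"turn":[-0.035,-0.045,-0.045,-0.05,-0.05]}'; python3 - <<'E'
from h import *
arc(1,-3); save('wrist','w17.png'); save('side','s17.png'); arc(6,-3)
a=cv2.imread('pics/s17.png')[180:330,230:350]; b=cv2.imread('pics/w17.png')[170:320,200:400]
cv2.imwrite('pics/ws17.png',np.hstack([cv2.resize(a,(400,500),interpolation=2),cv2.resize(b,(400,500))]))
E
```

```text
time_s: 15.32
tool_pos: [0.3989, 0.3307, 0.0623]
tool_rot: [84.5, 87.5, 55.0]
force: [-1.5, -3.6, 0.4]
grip_width: 0.0367
t 15.325 phi 153.11261509867623 r 0.07238789360810732 yaw err(tool should turn) 2.6007624435671417 z 0.06228288289011623 F [-1.5 -3.6  0.4] tilt [0.025 0.035]
Ftan 3.9 Frad -0.3 q7 20.0
[0.0021 0.0031]
t 15.425 phi 152.44710386321782 r 0.07266977262957953 yaw err(tool should turn) 1.810561456888442 z 0.0624118402893417 F [-1.  -2.2  1. ] tilt [0.025 0.036]
Ftan 2.4 Frad -0.2 q7 20.0
[0.0024 0.003 ]
[0.002  0.0032]
[0.0022 0.0031]
[0.0023 0.003 ]
[0.0025 0.0028]
[0.0026 0.0027]
```

View pics/ws17.png

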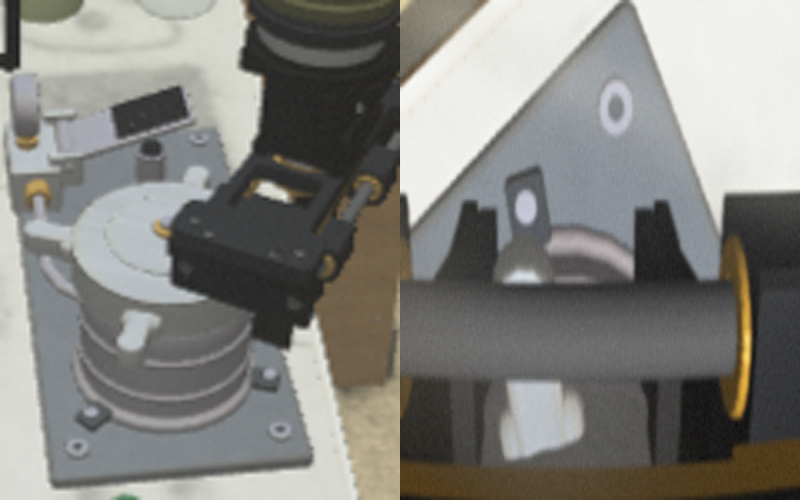

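```bash
python3 -m pendant '{"xyz":[[0.0021,0.0032,0],[0.0021,0.0032,0.0005],[0.0022,0.0031,0],[0.0023,0.003,0.0005],[0.0025,0.0029,0]],"turn":[-0.04,-0.045,-0.045,-0.05,-0.05]}'; python3 -c "
from h import *
arc(7,-3)"
```

```text
time_s: 16.05
tool_pos: [0.4065, 0.3407, 0.061]
tool_rot: [82.7, 88.3, 39.9]
force: [-2.9, -4.8, 1.7]
grip_width: 0.0368
t 16.05 phi 143.16641112669933 r 0.07119178652019187 yaw err(tool should turn) 5.984499703190082 z 0.06104755002770679 F [-2.9 -4.8  1.7] tilt [0.022 0.019]
Ftan 5.6 Frad -0.6 q7 5.0
[0.0017 0.0034]
[0.0025 0.0028]
[0.0026 0.0027]
[0.0028 0.0026]
[0.0029 0.0024]
[0.003  0.0023]
[0.0031 0.0021]
```

```bash
python3 -m pendant '{"xyz":[[0.0022,0.0036,0.001],[0.0026,0.0032,0.001],[0.0028,0.003,0.0005],[0.003,0.0028,0.0005],[0.0032,0.0026,0]],"turn":[0,-0.02,-0.03,-0.04,-0.04]}'; python3 - <<'E'
from h import *
arc(1,-3); save('wrist','w18.png'); save('side','s18.png'); arc(6,-3)
a=cv2.imread('pics/s18.png')[180:330,230:350]; b=cv2.imread('pics/w18.png')[170:320,200:400]
cv2.imwrite('pics/ws18.png',np.hstack([cv2.resize(a,(400,500),interpolation=2),cv2.resize(b,(400,500))]))
E
```

```text
time_s: 16.68
tool_pos: [0.4124, 0.347, 0.0598]
tool_rot: [34.2, 89.7, -16.1]
force: [-4.1, -5.2, 3.8]
grip_width: 0.0368
t 16.675 phi 136.23369604751463 r 0.07079505426198789 yaw err(tool should turn) 6.514874025985374 z 0.05977241987860662 F [-4.1 -5.2  3.8] tilt [ 0.005 -0.001]
Ftan 6.6 Frad -0.6 q7 -2.0
[0.0018 0.0035]
t 16.775 phi 135.4267628417128 r 0.07099667163541906 yaw err(tool should turn) 5.656570397665315 z 0.05991062132000497 F [-2.8 -2.9  1.5] tilt [0.006 0.   ]
Ftan 4.0 Frad -0.0 q7 -2.0
[0.002  0.0033]
[0.0028 0.0025]
[0.003  0.0023]
[0.0031 0.0022]
[0.0032 0.002 ]
[0.0033 0.0018]
```

View pics/ws18.png

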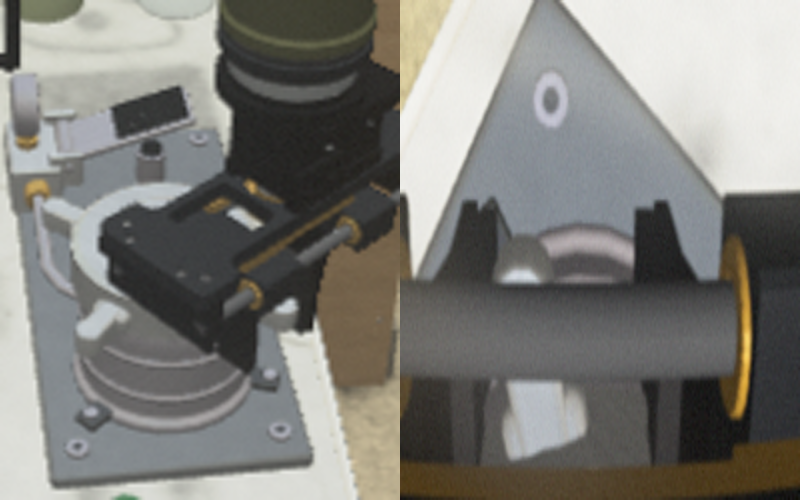

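```bash
python3 -m pendant '{"xyz":[[0.0024,0.0036,0.0025],[0.0032,0.0031,0.002],[0.0034,0.0029,0.0015],[0.0036,0.0027,0.001],[0.0038,0.0025,0.001]],"turn":[0,-0.01,-0.03,-0.04,-0.04]}'; python3 -c "
from h import *
arc(7,-3)"
```

```text
time_s: 17.4
tool_pos: [0.4157, 0.3489, 0.0591]
tool_rot: [-76.4, 87.9, -133.4]
force: [-6.7, -5.8, 2.4]
grip_width: 0.0364
t 17.4 phi 133.17378406601006 r 0.06983897708508902 yaw err(tool should turn) 10.14403269380599 z 0.05910323465075441 F [-6.7 -5.8  2.4] tilt [-0.025 -0.027]
Ftan 8.8 Frad 0.4 q7 -8.0
[0.0013 0.0041]
[0.0029 0.0024]
[0.0031 0.0022]
[0.0032 0.002 ]
[0.0033 0.0019]
[0.0034 0.0017]
[0.0035 0.0015]
```

```bash
python3 -m pendant '{"xyz":[[-0.0030,-0.0035,0.002],[-0.0030,-0.0035,0.004],[0,0,0.005]],"turn":[0.06,0.06,0.05]}'; python3 - <<'E'
from h import *
arc(1,-3); save('wrist','w19.png'); save('side','s19.png'); save('top','t19.png')
a=cv2.imread('pics/s19.png')[180:330,230:350]; b=cv2.imread('pics/w19.png')[170:320,200:400]
cv2.imwrite('pics/ws19.png',np.hstack([cv2.resize(a,(400,500),interpolation=2),cv2.resize(b,(400,500))]))
cv2.imwrite('pics/t19z.png',cv2.resize(cv2.imread('pics/t19.png')[160:260,150:330],(792,440),interpolation=2))
E
```

```text
time_s: 17.77
tool_pos: [0.4103, 0.3449, 0.0702]
tool_rot: [-78.0, 88.2, -124.7]
force: [0.4, -0.5, -0.5]
grip_width: 0.0368
t 17.775 phi 138.60519737439887 r 0.0708925996390017 yaw err(tool should turn) 5.284325799746612 z 0.07017321460072865 F [ 0.4 -0.5 -0.5] tilt [-0.018 -0.025]
Ftan 0.1 Frad -0.6 q7 1.0
[0.0017 0.0035]
```

View pics/ws19.png

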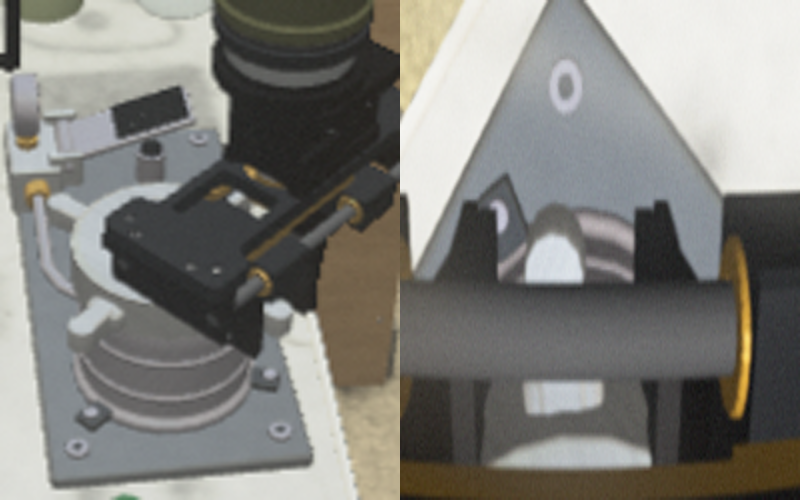

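View pics/t19z.png

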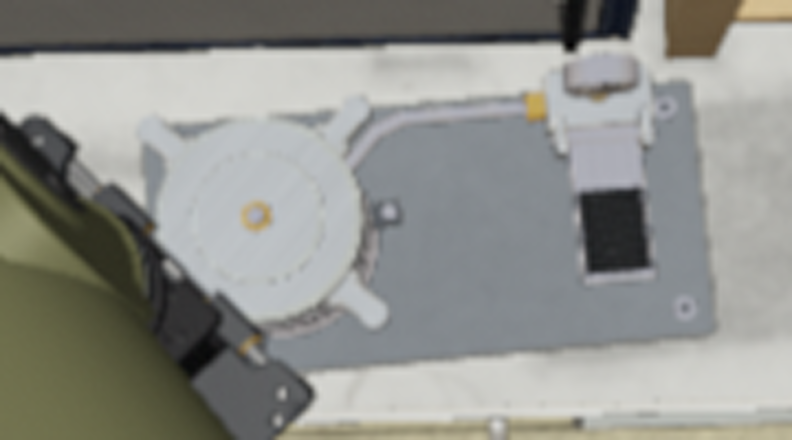

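```bash
python3 - <<'E'
from h import *
f=lambda u,v,z: ray('top',150+u/4.4,160+v/4.4,z)
L=[f(147,128,.102),f(355,107,.102),f(378,320,.102)]
m=(L[0]+L[2])/2; print('centre',m,'valve',f(257,215,.128))
for e in L: d=e-m; print(np.degrees(np.arctan2(d[1],d[0])),np.hypot(*d[:2]))
E
```

```text
centre [0.45995497 0.29510743 0.102     ] valve [0.46114854 0.29372613 0.128     ]
48.90458043249596 0.07906552222689295
-39.26753666674569 0.07796726559335236
-131.09541956750408 0.0790655222268929
```

```bash
python3 -m pendant '{"xyz":[[0.001,0.001,-0.003],[0.0018,0.002,-0.003],[0.003,0.003,0],[0.0035,0.0035,0],[0.0036,0.0036,0.001],[0.0038,0.0038,0.001],[0.004,0.004,0.001]],"turn":[0.05,0.03,0,0,0,0,0]}'; python3 -c "
from h import *
arc(1,-3)"
```

```text
time_s: 18.8
tool_pos: [0.4202, 0.3571, 0.0629]
tool_rot: [-88.2, 86.4, -130.6]
force: [-5.7, -5.9, 2.3]
grip_width: 0.0367
t 18.8 phi 126.23149594488315 r 0.07322744440852692 yaw err(tool should turn) -11.369702275879911 z 0.06293484254753344 F [-5.7 -5.9  2.3] tilt [-0.041 -0.048]
Ftan 8.1 Frad -1.4 q7 6.0
[0.0038 0.0012]
```

```bash
python3 -m pendant '{"xyz":[[0.0044,0.0032,0.001],[0.0045,0.0032,0.001],[0.0046,0.0031,0.001],[0.0047,0.003,0.001],[0.0048,0.0029,0.001]],"turn":[-0.07,-0.07,-0.05,-0.05,-0.05]}'; python3 - <<'E'
from h import *
arc(1,-3); save('wrist','w20.png'); save('side','s20.png'); arc(1,-3)
a=cv2.imread('pics/s20.png')[180:330,230:350]; b=cv2.imread('pics/w20.png')[170:320,200:400]
cv2.imwrite('pics/ws20.png',np.hstack([cv2.resize(a,(400,500),interpolation=2),cv2.resize(b,(400,500))]))
E
```

```text
time_s: 19.42
tool_pos: [0.4236, 0.3565, 0.0619]
tool_rot: [-87.1, 83.0, -146.8]
force: [-10.7, -8.6, 5.9]
grip_width: 0.0367
t 19.425 phi 124.28517182343197 r 0.07081458959583276 yaw err(tool should turn) 4.0305636998165975 z 0.06186918865041813 F [-10.7  -8.6   5.9] tilt [-0.102 -0.067]
Ftan 13.7 Frad -1.1 q7 -9.0
[0.0025 0.003 ]
t 19.525 phi 124.28654738041095 r 0.07080510075065337 yaw err(tool should turn) 4.008891556976532 z 0.06179147728003746 F [-10.6  -8.4   6.4] tilt [-0.102 -0.067]
Ftan 13.5 Frad -0.9 q7 -9.0
[0.0025 0.003 ]
```

View pics/ws20.png

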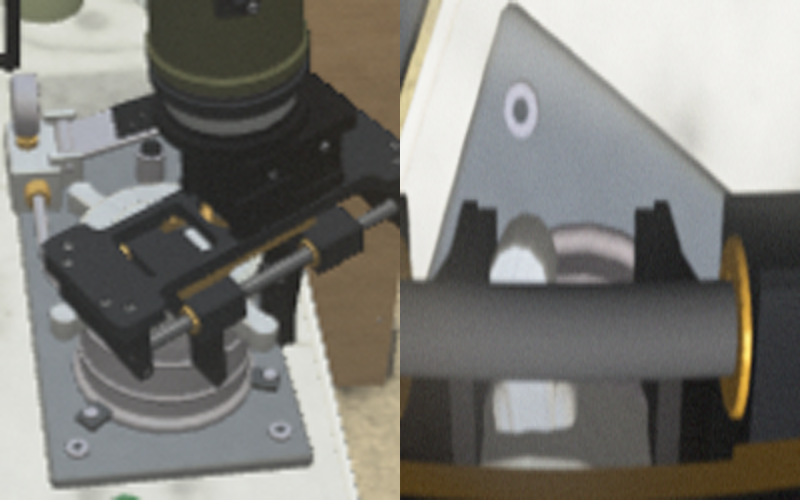

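```bash
python3 -m pendant '{"xyz":[[-0.0035,-0.003,0],[-0.004,-0.0035,0.003],[-0.002,0.001,0.02],[-0.003,0.004,0.04],[-0.01,0.01,0.05],[-0.02,0.04,0.03],[-0.02,0.05,0],[0,0,0]],"turn":[0.03,0.02,0,0,0,0,0,0]}'; python3 - <<'E'
from h import *
arc(1,-3); save('wrist','w21.png'); save('side','s21.png'); save('top','t21.png')
a=cv2.imread('pics/s21.png')[180:330,230:350]; 
cv2.imwrite('pics/s21z.png',cv2.resize(a,(480,600),interpolation=2))
cv2.imwrite('pics/t21z.png',cv2.resize(cv2.imread('pics/t21.png')[160:260,150:330],(792,440),interpolation=2))
for c in('side','top'):
  for n in ('lid_mid','lid_top','lid_ear','pedal_pad','vial'):
    for d in pinpoint(c,n)[:2]: print(c,n,round(d['score'],2),w_from_c(c,d['at']).round(4))
E
```

```text
time_s: 20.52
tool_pos: [0.3616, 0.4606, 0.2198]
tool_rot: [-89.8, 83.9, -146.8]
force: [0.0, 0.2, -0.4]
grip_width: 0.0365
t 20.525 phi 122.0682699320515 r 0.1919252915816845 yaw err(tool should turn) -0.9467410791522949 z 0.2197635731195013 F [ 0.   0.2 -0.4] tilt [-0.089 -0.058]
Ftan -0.1 Frad 0.2 q7 -19.0
[ 0.0669 -0.0997]
side lid_top 0.77 [0.4666 0.2997 0.1159]
side lid_ear 0.86 [0.5158 0.3441 0.0989]
side pedal_pad 0.76 [0.4523 0.1129 0.0751]
side vial 0.53 [ 0.4967  0.4299 -0.    ]
top lid_mid 0.87 [0.464  0.2963 0.0987]
top lid_top 0.87 [0.4588 0.2978 0.1134]
top lid_ear 0.82 [0.5178 0.3356 0.0962]
top pedal_pad 0.86 [0.4469 0.112  0.0759]
top vial 0.67 [0.4946 0.4362 0.0016]
```

View pics/s21z.png

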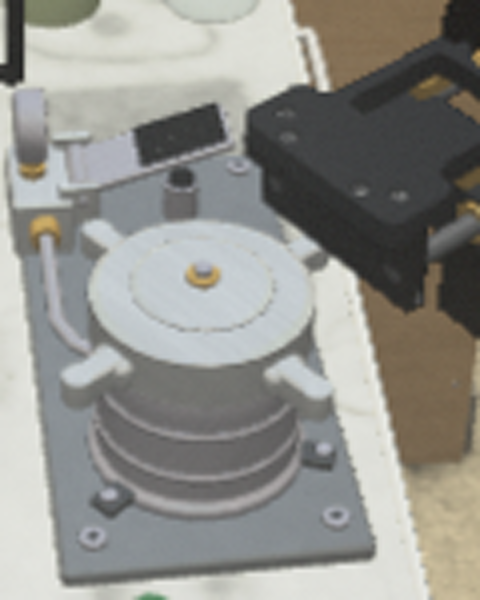

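View pics/t21z.png

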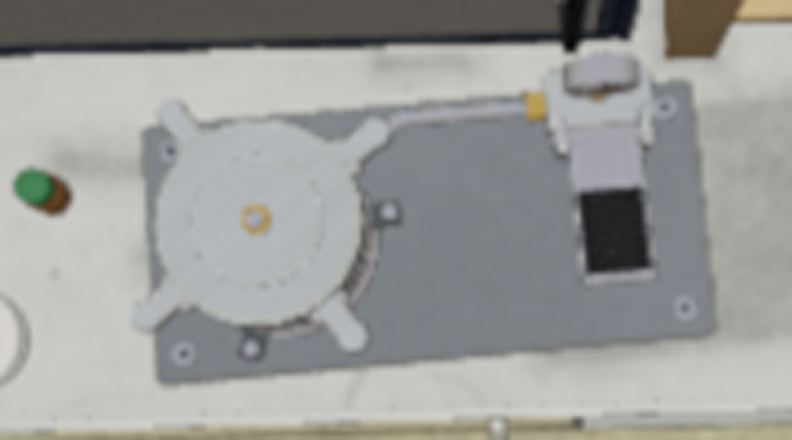

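```bash
python3 - <<'E'
from h import *
f=lambda u,v,z: ray('top',150+u/4.4,160+v/4.4,z)
L=[f(170,105,.102),f(382,125,.102),f(354,341,.102),f(141,322,.102)]
m=sum(L)/4; print('centre',m)
for e in L: d=e-m; print(np.degrees(np.arctan2(d[1],d[0]))%90,np.hypot(*d[:2]))
o,T=pose(); print(T[:3].round(3))
E
```

```text
centre [0.46050229 0.29507209 0.102     ]
36.912479906599216 0.07924391672379069
38.21137782746738 0.08059392075183384
36.69933974041072 0.07861921446627544
38.662022754609666 0.08031819073569696
[[-0.09   0.838  0.538  0.365]
 [-0.062  0.534 -0.843  0.455]
 [-0.994 -0.109  0.004  0.218]]
```

```bash
python3 -m pendant '{"xyz":[[0,-0.02,0],[0,-0.02,0],[0,-0.022,0],[0,-0.022,0],[0,-0.022,0],[0.005,-0.022,0],[0.01,-0.022,0],[0.01,-0.022,0],[0.01,-0.02,0],[0,0,0]],"turn":[0.166,0.166,0.166,0.166,0.166,0.166,0.166,0.166,0.166,0.166]}'; python3 - <<'E'
from h import *
arc(1,-3,C=(.4615,.2965))
o,T=pose(); print(T[:3].round(3))
E
```

```text
time_s: 22.42
tool_pos: [0.4006, 0.2569, 0.2173]
tool_rot: [-87.8, 83.6, -47.0]
force: [-0.5, 0.3, -0.2]
grip_width: 0.0364
t 22.425 phi 213.07521520628205 r 0.0726288793811585 yaw err(tool should turn) -7.727438022655294 z 0.2173261486526835 F [-0.5  0.3 -0.2] tilt [ 0.075 -0.081]
Ftan -0.5 Frad 0.2 q7 88.0
[-0.0014  0.0036]
[[ 0.075 -0.649  0.757  0.401]
 [-0.081  0.752  0.654  0.257]
 [-0.994 -0.111  0.004  0.217]]
```

```bash
python3 -m pendant '{"xyz":[[0.002,-0.002,-0.04],[0.002,-0.002,-0.035],[0,0,-0.01],[0,0,0],[0,0,0]],"turn":[-0.03,-0.02,0,0,0]}'; python3 - <<'E'
from h import *
arc(1,-3,C=(.4615,.2965)); save('wrist','w22.png'); o,T=pose(); print(o['tool_pos'])
b=cv2.imread('pics/w22.png')[150:320,180:400]
cv2.imwrite('pics/w22z.png',cv2.resize(b,(660,510)))
E
```

```text
time_s: 23.05
tool_pos: [0.406, 0.2537, 0.1338]
tool_rot: [-84.4, 83.7, -46.4]
force: [-0.2, -0.1, 0.7]
grip_width: 0.0367
t 23.05 phi 217.6613010518183 r 0.07007800343343264 yaw err(tool should turn) -0.23432688312186312 z 0.13377764575323434 F [-0.2 -0.1  0.7] tilt [ 0.076 -0.08 ]
Ftan -0.0 Frad 0.3 q7 85.0
[-0.0037  0.0019]
[0.40609363 0.25377657 0.13389452]
```

View pics/w22z.png

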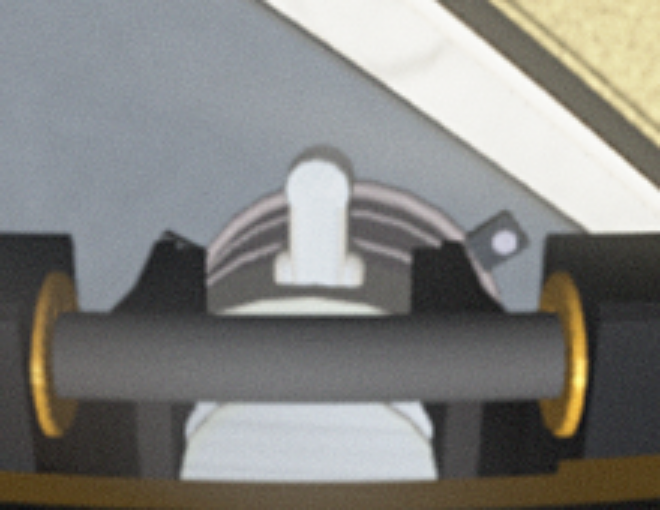

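```bash
python3 -m pendant '{"xyz":[[0.001,-0.001,-0.025],[0.001,-0.0015,-0.025],[0,0,-0.012],[0,0,-0.003],[0,0,0]],"turn":[0,0,0,0,0]}'; python3 - <<'E'
from h import *
arc(5,-3,C=(.4615,.2965)); save('wrist','w23.png'); save('side','s23.png'); o,T=pose(); print(o['tool_pos'])
a=cv2.imread('pics/s23.png')[180:330,230:350]; b=cv2.imread('pics/w23.png')[170:320,200:400]
cv2.imwrite('pics/ws23.png',np.hstack([cv2.resize(a,(400,500),interpolation=2),cv2.resize(b,(400,500))]))
E
```

```text
time_s: 23.72
tool_pos: [0.4115, 0.255, 0.073]
tool_rot: [-78.6, 83.6, -40.6]
force: [0.8, 0.3, 0.9]
grip_width: 0.0366
t 23.725 phi 219.7241623172444 r 0.06495029820393784 yaw err(tool should turn) 1.811730523662207 z 0.07299510819968483 F [0.8 0.3 0.9] tilt [ 0.084 -0.072]
Ftan 0.3 Frad -0.8 q7 85.0
[-0.0078 -0.0015]
[-0.0022  0.0031]
[-0.002   0.0032]
[-0.0018  0.0033]
[-0.0017  0.0034]
[0.41169365 0.2551046  0.07323016]
```

View pics/ws23.png

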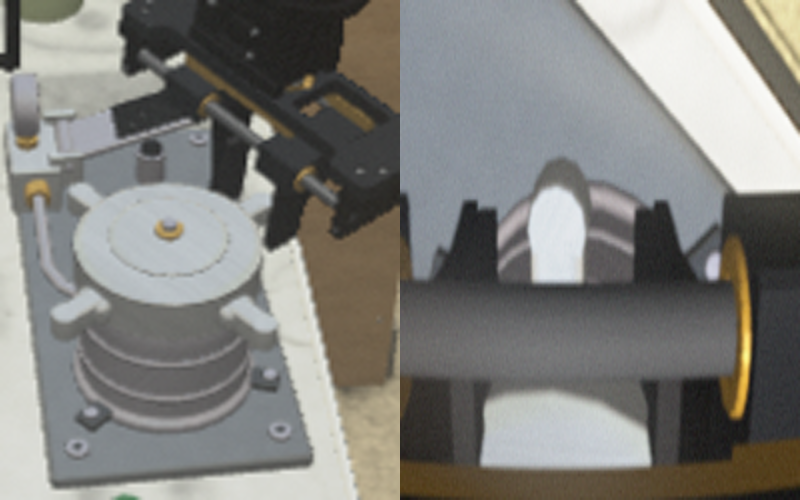

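```bash
python3 -m pendant '{"xyz":[[-0.0045,-0.0035,-0.002],[-0.002,-0.002,-0.002],[-0.002,0.003,0],[-0.0022,0.0032,0],[-0.0024,0.0033,0],[-0.0024,0.0033,0]],"turn":[0,0,-0.02,-0.03,0,0]}'; python3 - <<'E'
from h import *
arc(5,-3,C=(.4615,.2965))
E
```

```text
time_s: 24.58
tool_pos: [0.3998, 0.257, 0.0701]
tool_rot: [-78.6, 83.1, -43.8]
force: [8.4, -7.7, -1.4]
grip_width: 0.0368
t 24.575 phi 212.62721530684473 r 0.07329689554683566 yaw err(tool should turn) -2.0808003706795835 z 0.07009407019214273 F [ 8.4 -7.7 -1.4] tilt [ 0.087 -0.083]
Ftan 11.0 Frad -2.9 q7 79.0
[-0.0009  0.0039]
[-0.0018  0.0033]
[-0.0016  0.0034]
[-0.0014  0.0035]
[-0.0012  0.0036]
```

```bash
python3 -m pendant '{"xyz":[[-0.0025,0.0035,0],[-0.0025,0.0035,0]],"turn":[0,0]}'; python3 - <<'E'
from h import *
arc(1,-3,C=(.4615,.2965)); save('top','t24.png'); save('side','s24.png'); save('wrist','w24.png')
a=cv2.imread('pics/s24.png')[180:330,230:350]; b=cv2.imread('pics/w24.png')[170:320,200:400]
cv2.imwrite('pics/ws24.png',np.hstack([cv2.resize(a,(400,500),interpolation=2),cv2.resize(b,(400,500))]))
cv2.imwrite('pics/t24z.png',cv2.resize(cv2.imread('pics/t24.png')[160:260,150:330],(792,440),interpolation=2))
E
```

```text
time_s: 24.82
tool_pos: [0.4, 0.2567, 0.0699]
tool_rot: [-79.7, 82.4, -45.1]
force: [7.4, -7.1, -2.3]
grip_width: 0.0368
t 24.825 phi 212.9462112602644 r 0.07326030521250068 yaw err(tool should turn) -1.519812031402585 z 0.06992774753042896 F [ 7.4 -7.1 -2.3] tilt [ 0.093 -0.093]
Ftan 9.9 Frad -2.4 q7 78.0
[-0.0009  0.0039]
```

View pics/ws24.png

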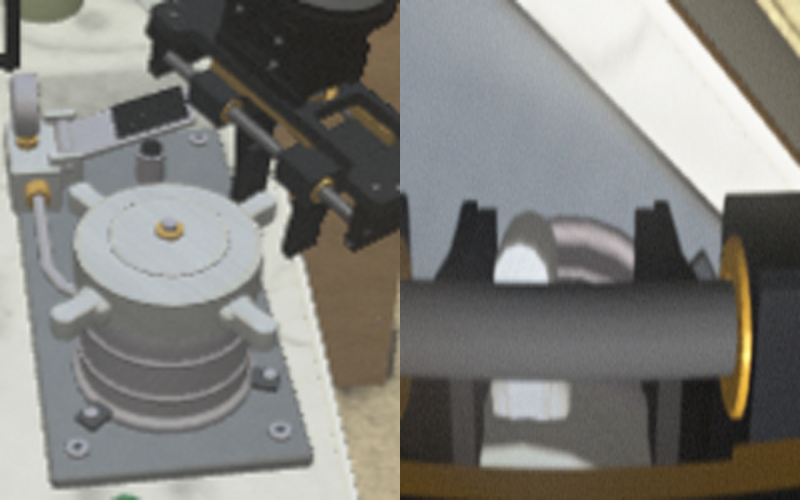

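View pics/t24z.png

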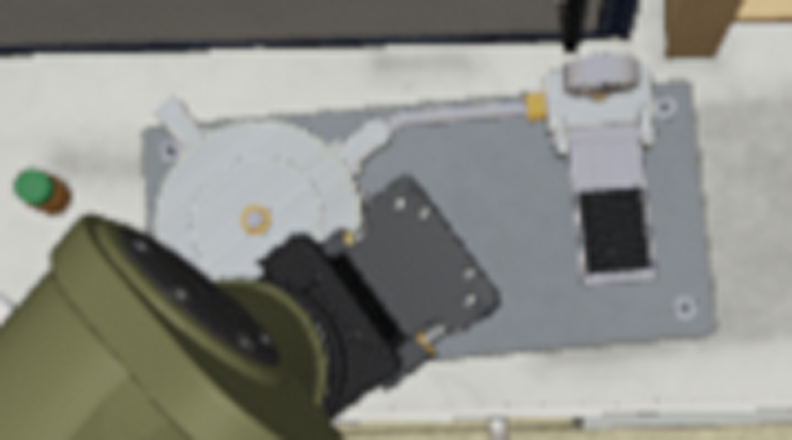

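```bash
python3 -m pendant '{"xyz":[[-0.0035,0.005,0],[-0.004,0.0055,0]],"turn":[0,0]}'; python3 - <<'E'
from h import *
arc(1,-3,C=(.4615,.2965)); save('side','s25.png')
x=cv2.imread('pics/s21.png').astype(int);y=cv2.imread('pics/s25.png').astype(int)
L=[cv2.resize(cv2.imread('pics/%s.png'%n)[215:295,240:320],(400,400),interpolation=2) for n in('s21','s25')]
cv2.imwrite('pics/s25c.png',np.hstack(L))
E
```

```text
time_s: 25.22
tool_pos: [0.4, 0.2566, 0.0698]
tool_rot: [-80.9, 81.5, -46.7]
force: [12.3, -11.2, -3.5]
grip_width: 0.0369
t 25.225 phi 212.96390636422257 r 0.07327222872857347 yaw err(tool should turn) -1.160427154623824 z 0.0697945642183472 F [ 12.3 -11.2  -3.5] tilt [ 0.101 -0.108]
Ftan 16.1 Frad -4.2 q7 77.0
[-0.0009  0.0039]
```

View pics/s25c.png

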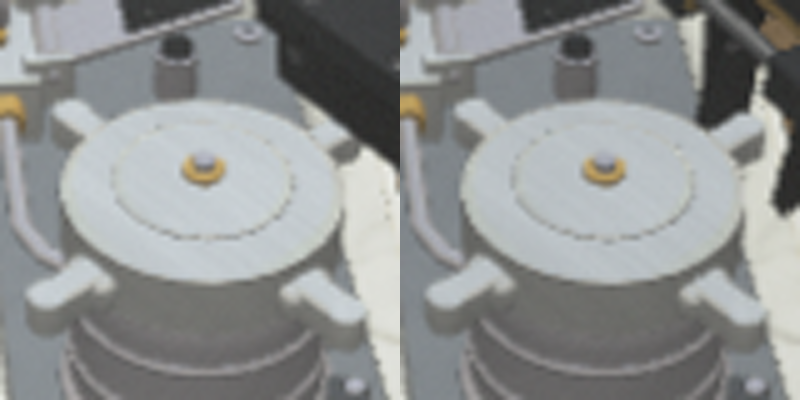

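```bash
python3 -m pendant '{"xyz":[[0.003,-0.004,0],[0.003,-0.004,0.003],[-0.002,-0.002,0.02],[0,0,0.04],[0,0,0.05],[0.008,-0.03,0.02],[0.01,-0.035,0],[0.01,-0.035,0],[0.01,-0.03,0],[0,0,0]],"turn":[0,0,0,0,0,-0.14,-0.14,-0.14,-0.14,-0.14]}' 0; python3 - <<'E'
from h import *
o,T=pose();print(T[:3].round(3)); save('top','t26.png'); save('side','s26.png')
for c in('side','top'):
  for n in ('lid_mid','lid_top','lid_ear','pedal_pad'):
    for d in pinpoint(c,n)[:1]: print(c,n,round(d['score'],2),w_from_c(c,d['at']).round(4))
a=cv2.imread('pics/s26.png')[130:330,220:380]; b=cv2.imread('pics/t26.png')[150:260,150:330]
cv2.imwrite('pics/st26.png',np.hstack([cv2.resize(a,(400,500),interpolation=2),cv2.resize(b,(400,500))]))
E
```

```text
time_s: 26.52
tool_pos: [0.4405, 0.1175, 0.2102]
tool_rot: [-78.7, 82.0, -85.4]
force: [0.8, 0.5, -1.1]
grip_width: 0.0004
[[ 0.011  0.117  0.993  0.44 ]
 [-0.139  0.984 -0.114  0.118]
 [-0.99  -0.137  0.027  0.21 ]]
side lid_mid 0.67 [0.4651 0.2945 0.0975]
side lid_top 0.94 [0.4679 0.3006 0.1179]
side lid_ear 0.77 [0.5165 0.3424 0.1019]
side pedal_pad 0.57 [0.4516 0.1096 0.0733]
top lid_mid 0.73 [0.4636 0.2969 0.0969]
top lid_top 0.67 [0.4582 0.2961 0.1142]
top lid_ear 0.87 [0.515  0.3353 0.096 ]
```

View pics/st26.png

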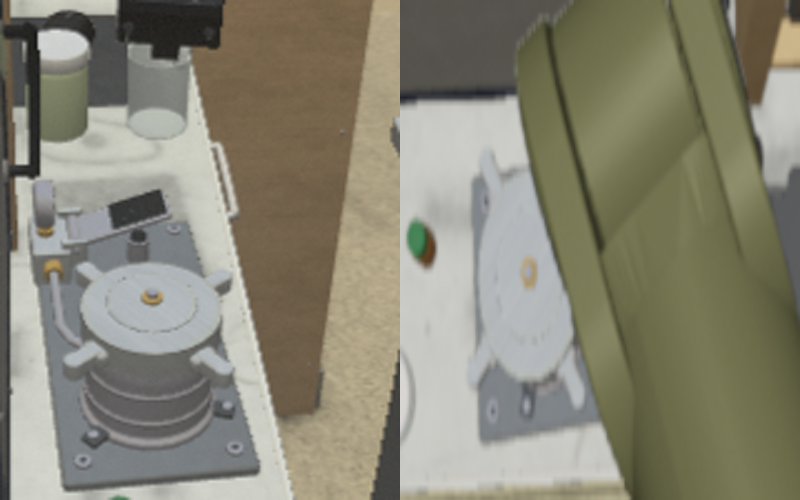

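```bash
python3 -m pendant '{"xyz":[[0.006,-0.004,-0.03],[0.005,-0.004,-0.03],[0,0,-0.03],[0,0,-0.01],[0,0,0]],"turn":[0,0,0,0,0]}'; python3 - <<'E'
from h import *
o,T=pose();print(o['tool_pos'],T[:3].round(3)); save('side','s27.png'); save('wrist','w27.png'); print(pose()[0]['tool_pos'])
a=cv2.imread('pics/s27.png')[130:280,220:340]; b=cv2.imread('pics/w27.png')[100:340,120:440]
cv2.imwrite('pics/sw27.png',np.hstack([cv2.resize(a,(400,500),interpolation=2),cv2.resize(b,(400,500))]))
E
```

```text
time_s: 27.65
tool_pos: [0.4516, 0.113, 0.1084]
tool_rot: [-77.8, 82.0, -83.7]
force: [1.3, -0.3, -0.2]
grip_width: 0.0007
[0.45160313 0.11301704 0.1084383 ] [[ 0.015  0.103  0.995  0.452]
 [-0.138  0.985 -0.1    0.113]
 [-0.99  -0.136  0.029  0.108]]
[0.45232292 0.11336255 0.10934651]
```

View pics/sw27.png

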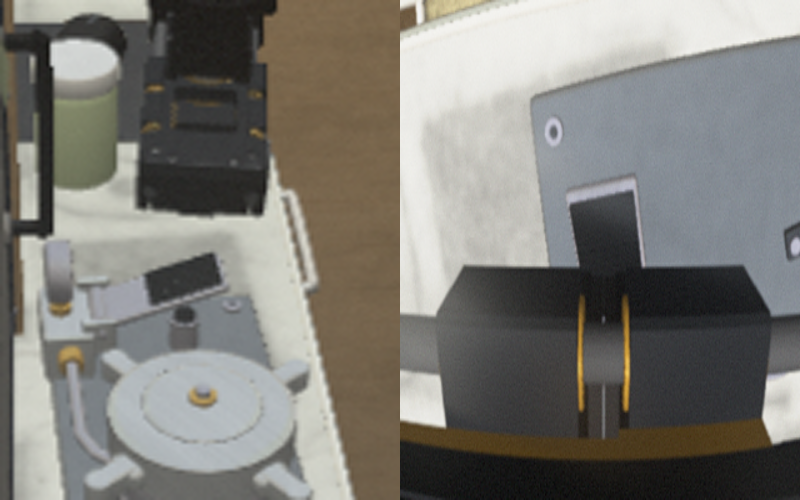

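```bash
python3 -m pendant '{"xyz":[[0,0,-0.009],[0,0,-0.009],[0,0,-0.009],[0,0,-0.005],[0,0,0]],"turn":[0,0,0,0,0]}'; python3 - <<'E'
from h import *
o,T=pose();print(o['tool_pos'],o['force']); save('side','s28.png'); save('wrist','w28.png'); print(pose()[0]['tool_pos'],pose()[0]['force'])
a=cv2.imread('pics/s28.png')[130:280,220:340]; b=cv2.imread('pics/w28.png')[100:340,120:440]
cv2.imwrite('pics/sw28.png',np.hstack([cv2.resize(a,(400,500),interpolation=2),cv2.resize(b,(400,500))]))
E
```

```text
time_s: 28.38
tool_pos: [0.4534, 0.114, 0.0769]
tool_rot: [-75.8, 82.1, -81.7]
force: [-0.2, -0.6, 0.5]
grip_width: 0.0003
[0.45344573 0.1140468  0.07688059] [-0.23070855 -0.6473802   0.50948044]
[0.45381664 0.11425689 0.07740297] [ 0.60934007  0.37396677 -1.0465323 ]
```

View pics/sw28.png

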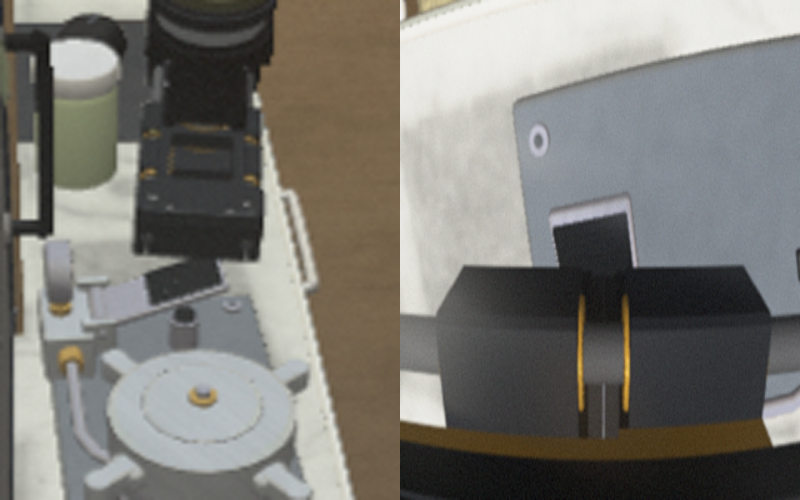

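```bash
python3 -m pendant '{"xyz":[[-0.001,-0.005,-0.006],[0,0,-0.006],[0,0,-0.006],[0,0,0]],"turn":[0,0,0,0]}'; python3 - <<'E'
from h import *
o,T=pose();print(o['tool_pos'],o['force']); save('side','s29.png'); print(pose()[0]['tool_pos'],pose()[0]['force'])
E
```

```text
time_s: 28.98
tool_pos: [0.4529, 0.1087, 0.0584]
tool_rot: [-75.2, 82.2, -81.1]
force: [0.5, 0.6, 0.0]
grip_width: 0.0005
[0.45291644 0.10874564 0.05840326] [0.46985733 0.64010253 0.04417366]
[0.45314351 0.10888717 0.0586813 ] [-0.07047983 -0.31798292  1.19079463]
```

```bash
python3 -m pendant '{"xyz":[[0,0,-0.005],[0,0,-0.005],[0,0,-0.005]],"turn":[0,0,0]}'; python3 - <<'E'
from h import *
o,T=pose();print(o['tool_pos'],o['force']); save('side','s30.png');save('wrist','w30.png'); print(pose()[0]['tool_pos'],pose()[0]['force'])
a=cv2.imread('pics/s30.png')[130:280,220:340]; b=cv2.imread('pics/w30.png')[100:340,120:440]
cv2.imwrite('pics/sw30.png',np.hstack([cv2.resize(a,(400,500),interpolation=2),cv2.resize(b,(400,500))]))
E
```

```text
time_s: 29.4
tool_pos: [0.4534, 0.1093, 0.044]
tool_rot: [-74.9, 82.2, -80.8]
force: [-2.8, -0.8, 5.3]
grip_width: 0.0001
[0.45339162 0.10931062 0.04404317] [-2.75233691 -0.79789779  5.32480573]
[0.45329059 0.10930835 0.04375798] [-1.4791588  -0.519326    4.87194189]
```

View pics/sw30.png

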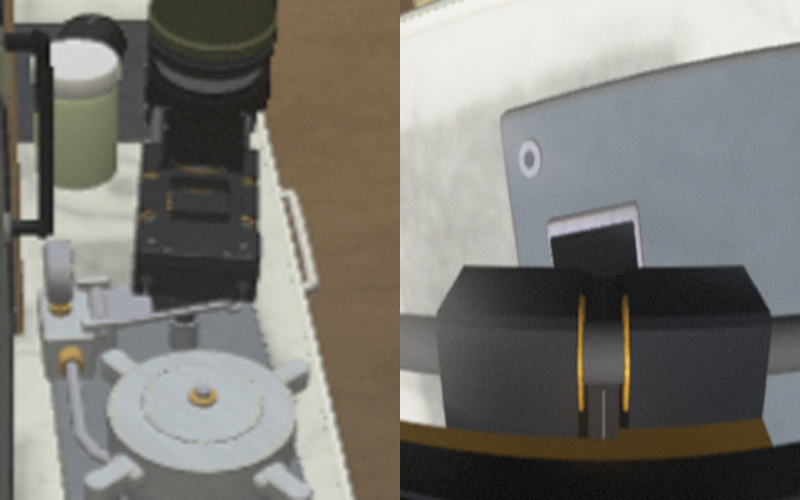

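```bash
python3 -m pendant '{"xyz":[[0,0,-0.006],[0,0,-0.006],[0,0,-0.006]],"turn":[0,0,0]}'
```

```text
time_s: 29.88
tool_pos: [0.4526, 0.1093, 0.032]
tool_rot: [-76.9, 82.1, -82.8]
force: [-23.3, -4.8, 68.9]
grip_width: 0.0005
```

```bash
python3 -m pendant '{"xyz":[[0,0,-0.006],[0,0,-0.006]],"turn":[0,0]}'
```

```text
time_s: 30.12
tool_pos: [0.4525, 0.1093, 0.0325]
tool_rot: [-78.9, 82.1, -85.0]
force: [-21.3, -3.7, 53.2]
grip_width: 0.0004
```

```bash
python3 - <<'E'
from h import *
save('side','s31.png'); print(pose()[0]['force'])
E
python3 -m pendant '{"xyz":[[0,0,0.006],[0,0,0.008],[0,0,0.01],[0,0,0.02],[0,0,0.04],[-0.01,0,0.05],[-0.03,-0.03,0.05],[-0.01,-0.03,0.02],[0,0,0]],"turn":[0,0,0,0,0,0,0,0,0]}'; python3 - <<'E'
from h import *
save('side','s32.png');save('top','t32.png'); print(pose()[0]['tool_pos'],pose()[0]['force'])
a=cv2.imread('pics/s31.png')[170:290,220:340]; b=cv2.imread('pics/s32.png')[170:290,220:340]
cv2.imwrite('pics/s3132.png',np.hstack([cv2.resize(a,(400,400),interpolation=2),cv2.resize(b,(400,400),interpolation=2)]))
for c in('side','top'):
  for n in ('lid_mid','lid_top','pedal_pad','jar','beaker','vial'):
    for d in pinpoint(c,n)[:1]: print(c,n,round(d['score'],2),w_from_c(c,d['at']).round(4))
E
```

```text
[-20.28811167  -3.33182886  54.77475378]
time_s: 31.3
tool_pos: [0.4019, 0.0496, 0.2401]
tool_rot: [-79.5, 82.1, -85.4]
force: [0.3, 0.7, -0.1]
grip_width: 0.0001
[0.40146523 0.05133557 0.23828728] [0.09590022 0.37813102 0.14701842]
side lid_mid 0.87 [0.465  0.2916 0.0979]
side pedal_pad 0.96 [0.4559 0.1121 0.0735]
side jar 0.55 [ 0.5274 -0.1468 -0.0023]
side beaker 0.73 [ 0.4176 -0.151  -0.    ]
side vial 0.53 [ 4.989e-01  4.327e-01 -2.000e-04]
top lid_mid 0.5 [ 0.412  -0.148  -0.0014]
top lid_top 0.65 [0.4589 0.2999 0.1169]
top jar 0.78 [ 0.5184 -0.1478 -0.0032]
top beaker 0.68 [ 0.4122 -0.1468 -0.0006]
top vial 0.43 [ 0.4932  0.4335 -0.0013]
```

View pics/s3132.png

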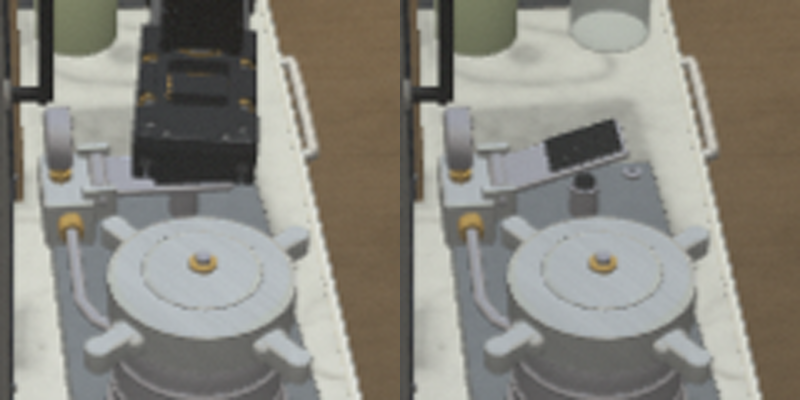

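View pics/t32.png

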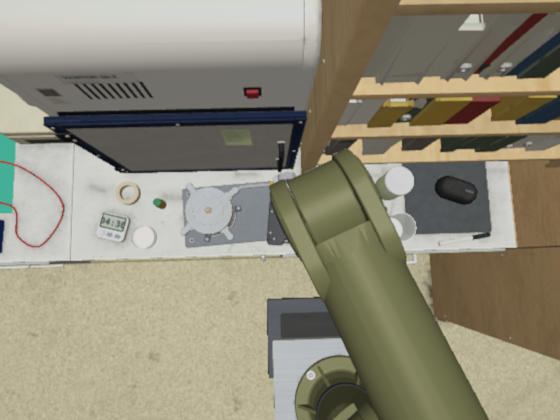

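```bash
python3 -c "
from h import *
print(sign_off())"
```

```text
the job is handed in; nothing more can be done
None
```

I turned the lid and pressed the pedal as asked and handed the job in at about 31 s. The pedal press was harder than I meant: it met its stop at about 69 N.

- **Lid back:** I pushed one ear between the partly open fingers, anticlockwise for about 70°. One side dropped first, then the lid dropped all round; the side view showed about 8 mm.
- **Lid forward:** I turned it clockwise about 85° to its stop. A second push of about 16 N on another ear moved it no further, above the roughly 10 N that tightening needs. The detections put lid_mid at 0.097–0.098 m, and home is 0.098 m.
- **Pedal:** It went down until its plate lay level on the stop. The force was on the shut fingertips as far as I can tell, within the 120 N wrist limit but above the 40 N body limit if the gripper's body touched. After I let go, the pad was back up at about 0.074 m.
- **Bystanders:** The jar, beaker and vial were detected within a few millimetres of where they started. The arm was clear and its force reading was near zero.

**What went wrong or disagreed:**
- The first anticlockwise sweep passed over the ear without touching it, because the fingertips sat about 2 cm higher than the TCP reading suggests. I lowered the tool and repeated the sweep.
- The tool tilted about 8° under load, which did not stop the work.
- In the last top picture the lid_mid network gave one false hit, on the beaker.

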